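Fit the coolant elbow and load the chilled vial block

TASK

Get the chilled vial block ready: pull the yellow transit plug out of its clamped inlet port and leave the plug in the steel dish, then screw the brass hose elbow clockwise into the port until it is snug on its gasket and stop with its barb pointing straight to the back of the block, parallel to the two barbs already there. Press the red lever down to free the vial tray so that it springs up, stand every black-capped sample vial from the white rack upright in the raised tray, one to a pocket, and only then push the tray down by its knob until the catch holds it. Do not disturb the small beaker, the petri dish, the calibration weight or the blue marker.

Things in the scene. Friction and masses are not known exactly. Their poses are not given: they have to be found in the camera images.
- block: the chilled vial block, fixed: base plate 116 (x) x 338 (y) x 12 mm, from y = -178 to +160 mm of its origin, which is on the worktop. x points to the block's back (away from the robot at yaw 0), y to its left, z up. White well 68 x 216 mm, rim at z = 40 mm, centred at y = -60 mm, with the vial tray; inlet port at y = +115 mm; catch and red lever at the front, y = -60 mm. Two brass barbs stick out of its back
- port (a point): centre of the mouth of the brass inlet port, at block (0, 115, 48) mm; axes as the block's: the elbow's barb must end along its +x. Rim 50 mm outside, bore 36.8 mm, in a dark steel clamp 63 x 66 mm, top 3 mm below the rim. Inside, two thread ears on the +y and -y sides, 3 to 7 mm below the rim, reach to 13.4 mm from the axis
- gasket (a joint): squeeze (m) of the rubber gasket in the port: 0 untouched, its face 15 mm below the rim; yields up to 0.004, about 2.5 N per mm, so the turning resistance rises. About 0.002 with the elbow at its set angle, where turning takes 0.1 to 0.2 N m; thread friction then holds the elbow
- elbow: loose brass hose elbow, 110 g, standing on its thread. Origin: centre of the thread's foot; z up the axis; x along the barb. Two-start right-hand thread, 34 mm over the flights (core 24), from 0 to 16 mm height, advance 18 mm a turn. Flange 37 mm wide at 20 to 23.5 mm. Square body 26 x 26 mm from 23.5 to 58.5 mm (top): grip its two flats that face y. Barb 12 mm thick at height 41 mm
- elbow_tip (a point): end of the elbow's barb, at elbow (46, 0, 41) mm. Threading: lowered with the barb 160 to 180 deg counter-clockwise (from above) of the port's x, the foot comes to rest on the ears 11 mm below the rim; turned clockwise the thread bites below 135 deg, meets the gasket near 40 deg, and at 0 the foot is 17 mm deep. Started half a turn off it stands loose, 10 mm deep, at 0
- plug: loose yellow plastic transit plug, 20 g, standing in the port at the start; lifts straight out. Origin on its axis at the underside of its head, level with the port's rim: stem 23 mm thick, 10 mm down into the port; head a disc 42 mm across, 3 mm thick; above it a round grip 20 mm across, up to 24 mm above the origin
- dish: loose shallow round steel dish, 100 mm across, 16 mm high, floor 3 to 5 mm thick, origin at the centre of its underside; the plug goes into it (lying any way)
- lift (a joint): how far the vial tray is pushed down (m): 0 fully up, where it sinks up to 3 mm under the vials' weight; spring 220 N/m (about 5 N at 24 mm), stop at 0.027. Starts caught at about 0.0235. Pushed past about 0.024 it is caught again and stays when let go
- tray (a point): centre of the vial tray at the level of its pocket floors; moves with the tray, axes as the block's; at block (0, -60, 48) mm with the tray up. Four round pockets, 28.5 mm wide and 12 mm deep, open to the top, have their floors' centres at tray (0, -76, 0), (0, -34, 0), (0, 34, 0) and (0, 76, 0) mm. The tray is a 54 x 196 mm plate whose top is 12 mm above this level
- press_knob (a point): top of the black press knob in the middle of the tray: 20 mm across, on a thin stem, 58 mm above the pocket floors (7 mm above the caps of seated vials)
- catch (a joint): angle (rad) of the sprung hook that holds the tray's pin at the front: 0 closed, grows to 0.45 as the red lever is pressed down; past about 0.25 the tray is free. When the tray comes down its pin pushes the hook out by about 0.2 and it snaps back to 0 over the pin
- lever (a point): where to press the red lever of the catch: middle of the top of its red paddle, 38 mm above the worktop at rest, at block (-96, -60, 38) mm. The paddle is 22 mm wide and reaches from 83 to 109 mm in front of the block's origin, with free space beneath; pressed straight down here by about 15 mm (2 to 5 N) it frees the tray
- rack: loose white plastic vial rack, 44 (x) x 222 (y) x 22 mm, 0.45 kg, at the left, its length running roughly away from the robot; origin at the centre of its underside. Four round holes in a row at its y = -81, -27, 27 and 81 mm, 26.3 mm wide, floors 6 mm above its underside; a vial stands 35 mm out of it
- vial_a: sample vial, clear glass with tan contents and a black screw cap, 25 mm across (cap 20 mm), 51 mm tall; its origin is the centre of its underside, z up. Starts upright in a hole of the white rack. Two to four of the four are present; an absent one reads None from the first reading on
- vial_b: sample vial, clear glass with tan contents and a black screw cap, 25 mm across (cap 20 mm), 51 mm tall; its origin is the centre of its underside, z up. Starts upright in a hole of the white rack. Two to four of the four are present; an absent one reads None from the first reading on
- vial_c: sample vial, clear glass with tan contents and a black screw cap, 25 mm across (cap 20 mm), 51 mm tall; its origin is the centre of its underside, z up. Starts upright in a hole of the white rack. Two to four of the four are present; an absent one reads None from the first reading on
- vial_d: sample vial, clear glass with tan contents and a black screw cap, 25 mm across (cap 20 mm), 51 mm tall; its origin is the centre of its underside, z up. Starts upright in a hole of the white rack. Two to four of the four are present; an absent one reads None from the first reading on
- cal_weight: bystander: white calibration weight, 27 mm across, 48 mm tall; origin at its underside
- beaker: bystander: small glass beaker with a tan filling, 52 x 58 mm, 59 mm tall; origin at its underside
- petri_dish: bystander: petri dish, 62 mm across, 12 mm high; origin at its underside
- marker_blue: bystander: felt marker with blue cap, lying, 138 mm long along its y, 14 mm thick; origin at its underside

How it is judged:
By the outcome, as a careful person would: the job done as asked, in the order asked, and still so for the second after the job is handed in, with the robot touching nothing.
Of vial_a, vial_b, vial_c, vial_d only 2 to 4 are there at a start; the rules pass over those that are not, and their reading is None.
At some moment in a run one of rack, dish may be knocked a few centimetres aside while the robot is not near it.
It also fails if it takes over 210 s, if anything falls off the work surface, if the arm or the gripper's body presses on something with over 40 N, if the wrist force passes 120 N, or if a joint passes its speed limit or range.

ROBOT

A 6-joint arm with a two-finger parallel gripper is mounted at the origin on a cart in front of the work surface, level with it; the furniture and walls round the work are solid. World frame = base frame: x ahead of the robot, y to its left, z up, the work surface at z = 0. Lengths are in mm, angles in rad, forces in N, time in s.
With the tool pointing down it reaches from about 400 to 825 mm from the base axis. Payload 7 kg.
Tool frame: the origin (TCP) lies at the very end of the fingers, on their centre line; the grasp point (between the pads) lies 19 mm behind it (env.grip_point_offset is the distance from the TCP to the grasp point, in mm); z points along the fingers, y is the line along which they close (so a half turn about z gives the same grasp; the last joint's range is limited). The gripper opens to 85 mm and grips with 20 to 120 N. Pads are 22 mm wide; open, the fingers measure 114 mm over their backs; the gripper's body (76 mm by 85 mm) begins 54 mm behind the grasp point. The pads swing forward as they close: fully open they stand 13 mm farther back than shut.
Start: joints at [1.549, 0.359, 0.012, 0, -1.224, -0.288], TCP at [205.795, 642.84, 231.302] pointing down, gripper open.
Joint ranges: [-3.07, 3.07], [-1.43, 2.12], [-1.02, 1.25], [-3.03, 1.67], [-3.05, -0], [-3.03, 3.03]. Speed limits (rad/s): [2.39, 2.39, 3.01, 3.14, 3.14, 3.14].

INTERFACE

Orientations are given as a 3x3 rotation matrix whose columns are the frame's x, y, z axes.
In Python, from workcell import env gives the robot as it stands.
- The arm moves only by the shell command python3 -m pendant 'ROWS' [OPENING] [FORCE]. ROWS is a JSON object of lists of equal length, an entry for each row: "offset": the shift along the world's x, y, z normalised to -1 to 1, where 1 is 0.1 m, a list of three; "twist": the turn, a rotation vector about the world's x, y, z normalised to -1 to 1, where 1 is 8 degrees, a list of three. In form: {"offset": [[tx, ty, tz], ...], "twist": [[ax, ay, az], ...]}. A call has 1 to 20 rows; each row shifts and turns the commanded pose from where the row before left it; what a row does not reach is not made up. A row lasts 1/8 s, in which the tool goes at most 62.5 mm and 10.7 degrees, less where a joint would pass 70% of its speed; a pose out of reach is approached as far as the arm can. A call with a number of a shift or a turn outside -1 to 1 is refused whole. A call with a gripper value outside its range is refused whole. OPENING is the opening, from 0 (shut) to 1 (fully open), set as the call begins (- or left out, the last holds). The fingers move at their own pace and stop on an object; FORCE is the grip in N (left out, the last holds). Time passes only in rows, so rows that do not move let the fingers close. It gives the time, the measured TCP pose, the force, the opening and the grip force at its end, in the units of the state.
- env.read_state(): the state, without advancing time (a new reading comes with each control period).
- env.camera(name): name is "scene" or "top"; returns a dict with "frame" (400x640x3 uint8, red, green, blue), "K" (3x3 intrinsics, pixels), "extrinsics" (4x4, takes a point from camera to world coordinates). Camera axes: x right, y up, looking along -z (the intrinsics and any distortion apply to the point x, -y, -z); pixel columns grow to the right and rows downward; lengths in mm; the calibration is good to about 2 mm. A picture is of the moment at which its call begins. There is no depth.
- env.job_done(): hands the job in; it is judged then, once.
The state is a dict: "time": time; "joints": joint angles; "joint_velocities": joint speeds; "joint_torque": joint torques, N m; "ee_pos": TCP position; "orientation": TCP orientation; "wrist_force": force on the tool from outside, world axes, zero at the start; "moment": the same for the moment, N m; "finger_gap": finger opening in mm; "finger_force": force on a finger pad.
Only numpy, scipy, OpenCV 4.12 (cv2) and the standard library are available. Lean on these libraries where they do the work, as an engineer would, in place of code of your own. Each camera call takes 0.05 s, during which the arm holds its last target. There are 200 camera calls.

## Working session

There is one attempt and no reset: what is moved stays moved. The work goes in short steps, Python scripts to look and compute and a shell command to move; the robot and the scene stay as the last step left them, time stands still between calls to the robot, and variables do not carry over. Pictures are saved under pics/ and viewed, at most 14 in all, crops included, and the job is handed in when it is done.

```bash
ls; mkdir -p pics
cat > h.py <<'E'
import numpy as np, cv2
from workcell import env
def snap(n,f=None):
    c=env.camera(n); im=c["frame"][:,:,::-1].copy()
    if f: cv2.imwrite("pics/"+f,im)
    return im,np.array(c["K"]),np.array(c["extrinsics"])
def ray(u,v,K,E):
    d=np.linalg.inv(K)@[u,v,1]; d=np.array([d[0],-d[1],-d[2]])
    return E[:3,3],E[:3,:3]@d
def pt(u,v,K,E,z):
    o,d=ray(u,v,K,E); return o+d*(z-o[2])/d[2]
def px(p,K,E):
    q=E[:3,:3].T@(np.array(p)-E[:3,3]); q=K@[q[0],-q[1],-q[2]]; return q[:2]/q[2]
E
python3 - <<'E'
from h import *
np.set_printoptions(precision=3,suppress=True)
for n in("scene","top"):
    im,K,E=snap(n,n+"0.png"); print(K,E)
s=env.read_state(); print(s["time"],s["orientation"],s["wrist_force"],env.grip_point_offset)
E
```

```text
pics
[[369.186   0.    314.586]
 [  0.    369.186 203.41 ]
 [  0.      0.      1.   ]] [[ -0.905   0.298  -0.304 212.126]
 [ -0.425  -0.609   0.669 809.974]
 [  0.014   0.735   0.678 873.568]
 [  0.      0.      0.      1.   ]]
[[511.452   0.    319.198]
 [  0.    511.452 203.322]
 [  0.      0.      1.   ]] [[   0.321    0.748   -0.581 -549.33 ]
 [  -0.947    0.258   -0.191 -306.123]
 [   0.008    0.612    0.791 1557.815]
 [   0.       0.       0.       1.   ]]
0.1 [[ 0.952 -0.305 -0.   ]
 [-0.305 -0.952 -0.001]
 [ 0.     0.001 -1.   ]] [-0.024  0.05   0.521] 18.700000000000003
```

View pics/scene0.png

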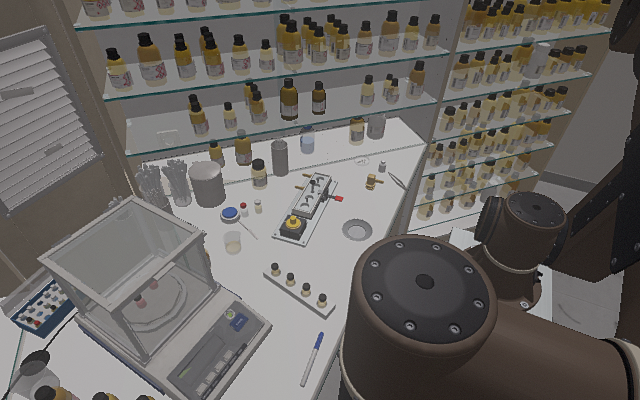

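View pics/top0.png

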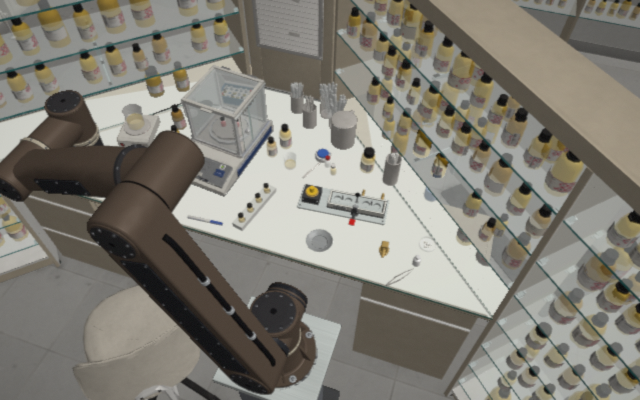

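Both views show the whole cell. In the scene view the block is at (305,210), the plug at (293,222), the elbow at (372,182), the dish at (357,230), and a rack with 4 vials at (300,287). In the top view the plug is at (312,192), the elbow at (384,247), the dish at (319,240), and the rack at (255,207).

Run:
```python
import cv2
a=cv2.imread("pics/scene0.png")[155:325,225:425]; b=cv2.imread("pics/top0.png")[140:290,220:440]
cv2.imwrite("pics/a.png",cv2.resize(a,None,fx=3.5,fy=3.5,interpolation=cv2.INTER_CUBIC)); cv2.imwrite("pics/b.png",cv2.resize(b,None,fx=3.5,fy=3.5,interpolation=cv2.INTER_CUBIC))
```

```text
(no output)
```

View pics/a.png

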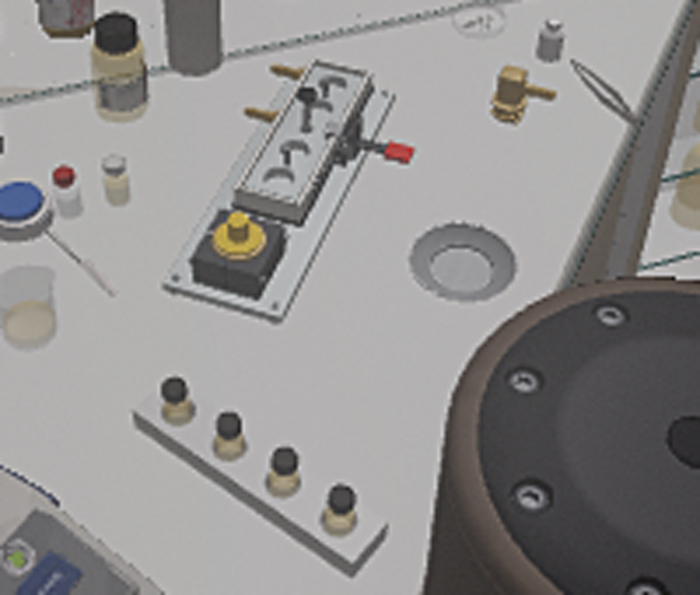

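View pics/b.png

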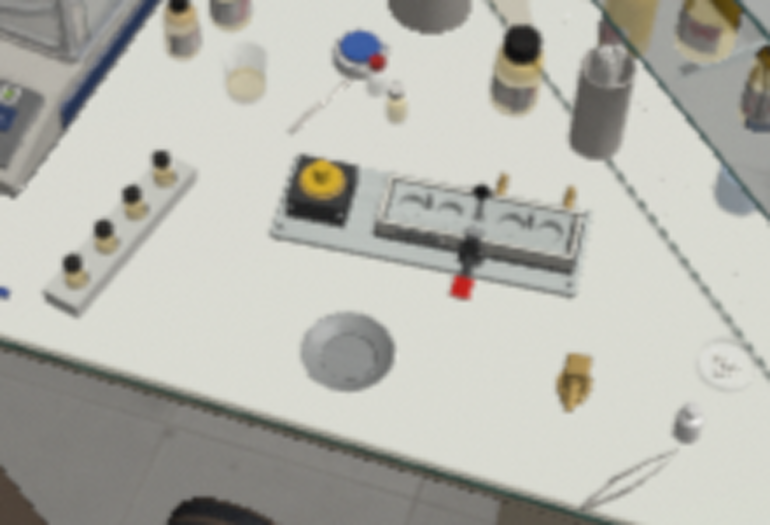

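The crops (3.5x) show these features:
- **Block:** plug grip at a(238,217), knob at a(308,95)/b(482,190), lever at a(400,152)/b(461,288), both block plate corners clear.
- **Elbow:** body top at a(514,75)/b(578,361), tip at a(553,96)/b(570,408).
- **Vials:** four caps, from a(174,386) to a(341,495).
- **Dish:** a(463,262).

```bash
cat >> h.py <<'E'
def tri(pa,pb,A,B):
    M=np.zeros((3,3));r=np.zeros(3)
    for p,c in((pa,A),(pb,B)):
        o,d=ray(*p,*c); d/=np.linalg.norm(d); P=np.eye(3)-np.outer(d,d); M+=P;r+=P@o
    x=np.linalg.solve(M,r); o,d=ray(*pa,*A); d/=np.linalg.norm(d)
    return x,2*np.linalg.norm((np.eye(3)-np.outer(d,d))@(x-o))
E
python3 - <<'E'
from h import *
np.set_printoptions(precision=1,suppress=True)
_,K,E=snap("scene");A=(K,E);_,K,E=snap("top");B=(K,E)
ca=lambda p:((p[0]+.5)/3.5-.5+225,(p[1]+.5)/3.5-.5+155)
cb=lambda p:((p[0]+.5)/3.5-.5+220,(p[1]+.5)/3.5-.5+140)
T={"plugtop":((238,217),(322,169),72),"knob":((308,92),(482,188),82.5),"lever":((400,152),(461,288),38),
"elbtop":((514,73),(578,360),58.5),"tip":((553,96),(570,408),41),"dish":((463,262),(348,350),16),
"v1":((174,383),(161,156),57),"v2":((229,421),(132,191),57),"v3":((285,456),(103,225),57),"v4":((341,492),(72,261),57),
"cFL":((280,320),(272,236),12),"cBR":((395,95),(590,212),12),"cBL":((165,288),(297,155),12),"cFR":((395,95),(576,293),12),
"rackcA":((355,575),(47,292),22),"weight":((552,28),(690,412),48)}
for k,(a,b,z) in T.items():
    x,e=tri(ca(a),cb(b),A,B); print(k,x,round(e,1),"A",pt(*ca(a),*A,z)[:2],"B",pt(*cb(b),*B,z)[:2])
E
```

```text
plugtop [605.4 103.   70.9] 2.8 A [606.3 103. ] B [602.8 102.8]
knob [621.4 -68.9  84.4] 4.2 A [620.1 -69.2] B [625.5 -68.8]
lever [525.1 -77.7  36.1] 1.7 A [523.5 -75. ] B [524.8 -78.1]
elbtop [ 459.7 -216.8   59.6] 5.2 A [ 457.5 -215.8] B [ 463.5 -217.2]
tip [ 416.5 -222.3   39.8] 2.9 A [ 414.9 -219.5] B [ 417.4 -222.7]
dish [424.8  13.6  15.5] 4.0 A [422.8  15.5] B [426.7  13.1]
v1 [572.1 278.   59.3] 0.9 A [572.7 276.7] B [574.4 278.8]
v2 [517.5 289.6  57.1] 2.2 A [516.5 290.2] B [518.9 289.6]
v3 [464.3 300.2  58. ] 2.2 A [463.6 300.2] B [466.3 300.5]
v4 [412.  311.5  58.1] 0.8 A [412.7 310.6] B [412.2 312. ]
cFL [546.8 141.6   5.2] 1.2 A [543.6 147.2] B [542.8 139.5]
cBR [ 598.8 -174.3   55.1] 87.8 A [ 572.2 -183.4] B [ 687.9 -179. ]
cBL [657.9 153.7   8.6] 6.6 A [652.6 158.4] B [659.4 152.6]
cFR [ 576.7 -190.7    7.6] 5.3 A [ 572.2 -183.4] B [ 576.7 -191.5]
rackcA [390.  340.1  11.4] 10.0 A [383.3 348.6] B [388.9 334.6]
weight [ 452.8 -336.4   37.7] 1.8 A [ 449.  -321.3] B [ 447.1 -336.4]
```

```bash
python3 -m pendant '{"offset":[[0.25,-0.3375,0],[0.25,-0.3375,0],[0.25,-0.3375,0],[0.25,-0.3375,0],[0.25,-0.3375,0],[0.25,-0.3375,0],[0.25,-0.3375,0],[0.25,-0.3375,0],[0.25,-0.3375,0],[0.25,-0.3375,0],[0.25,-0.3375,0],[0.25,-0.3375,0],[0.25,-0.3375,0],[0.25,-0.3375,0],[0.25,-0.3375,0],[0.25,-0.3375,0],[0,0,-0.4],[0,0,-0.4],[0,0,-0.3],[0,0,0]],"twist":[[0,0,0],[0,0,0],[0,0,0],[0,0,0],[0,0,0],[0,0,0],[0,0,0],[0,0,0],[0,0,0],[0,0,0],[0,0,0],[0,0,0],[0,0,0],[0,0,0],[0,0,0],[0,0,0],[0,0,0],[0,0,0],[0,0,0],[0,0,0]]}' 0.6 30
cat > look.py <<'E'
import sys; from h import *
# usage: look.py out z-ish world x y z -> crops around the point in both views, side by side, 4x
x,y,z=map(float,sys.argv[2:5]); out=[]
for n in("scene","top"):
    im,K,E=snap(n,f"{n}_{sys.argv[1]}.png"); u,v=px((x,y,z),K,E); u0,v0=int(np.clip(u-49,0,541)),int(np.clip(v-60,0,279))
    c=im[v0:v0+120,u0:u0+98]; out.append(cv2.resize(c,None,fx=4,fy=4,interpolation=cv2.INTER_CUBIC)); print(n,"origin",u0,v0)
cv2.imwrite(f"pics/{sys.argv[1]}.png",np.hstack(out))
s=env.read_state(); print(s["time"],np.round(s["ee_pos"],1),np.round(s["joints"],2),np.round(s["wrist_force"],2))
E
python3 look.py plug 605 103 100
```

```text
time: 2.7
ee_pos: [604.2, 102.1, 118.9]
orientation: [[0.952, -0.305, -0.005], [-0.305, -0.952, -0.002], [-0.004, 0.003, -1.0]]
wrist_force: [-0.9, 0.6, 0.2]
finger_gap: 51.2
finger_force: 0.0
scene origin 243 150
top origin 262 122
2.8 [606.3 103.  122.1] [ 0.49  0.35 -0.27  0.   -0.95  0.78] [ 0.05 -0.38  0.45]
```

View pics/plug.png

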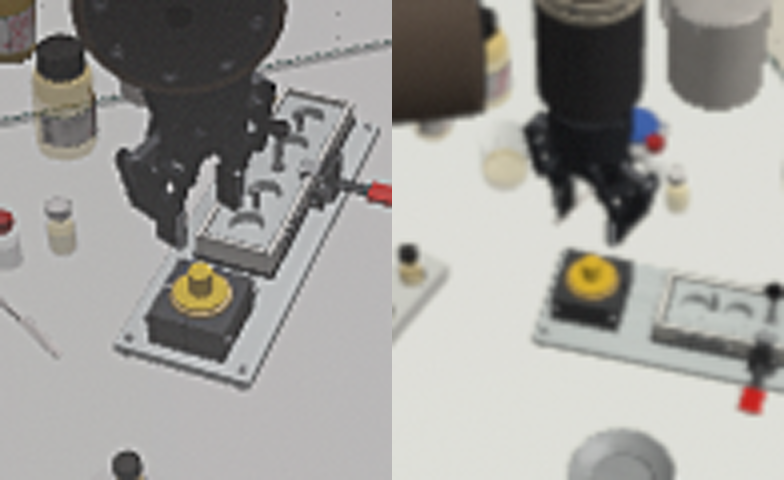

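The fingers are over the plug in both views: plug at (200,280) in the scene crop, fingertips straddling directly above it. Descending and gripping.

```bash
python3 -m pendant '{"offset":[[0,0,-0.2],[0,0,-0.2],[0,0,-0.15],[0,0,-0.1],[0,0,-0.04],[0,0,0],[0,0,0]],"twist":[[0,0,0],[0,0,0],[0,0,0],[0,0,0],[0,0,0],[0,0,0],[0,0,0]]}' 
python3 -m pendant '{"offset":[[0,0,0],[0,0,0],[0,0,0],[0,0,0],[0,0,0],[0,0,0],[0,0,0],[0,0,0]],"twist":[[0,0,0],[0,0,0],[0,0,0],[0,0,0],[0,0,0],[0,0,0],[0,0,0],[0,0,0]]}' 0 30
```

```text
time: 3.68
ee_pos: [606.2, 103.0, 52.8]
orientation: [[0.952, -0.305, 0.001], [-0.305, -0.952, 0.0], [0.001, -0.0, -1.0]]
wrist_force: [0.0, 0.6, -1.1]
finger_gap: 51.3
finger_force: 0.0
time: 4.68
ee_pos: [606.0, 102.9, 52.7]
orientation: [[0.952, -0.305, 0.0], [-0.305, -0.952, 0.0], [0.0, -0.0, -1.0]]
wrist_force: [-1.9, 0.4, 5.6]
finger_gap: 18.0
finger_force: 29.6
```

```bash
python3 -m pendant '{"offset":[[0,0,0.1],[0,0,0.2],[0,0,0.3],[0,0,0.2],[-0.3,-0.15,0],[-0.3,-0.15,0],[-0.3,-0.15,0],[-0.3,-0.15,0],[-0.3,-0.15,0],[-0.3,-0.14,0],[0,0,0],[0,0,0]],"twist":[[0,0,0],[0,0,0],[0,0,0],[0,0,0],[0,0,0],[0,0,0],[0,0,0],[0,0,0],[0,0,0],[0,0,0],[0,0,0],[0,0,0]]}' 
python3 look.py dish 425 14 60
```

```text
time: 6.18
ee_pos: [426.5, 14.1, 132.9]
orientation: [[0.952, -0.305, 0.001], [-0.305, -0.952, 0.001], [0.001, -0.001, -1.0]]
wrist_force: [0.5, -0.5, 0.6]
finger_gap: 18.2
finger_force: 29.4
scene origin 308 159
top origin 269 173
6.275 [426.6  14.2 132.5] [ 0.5   0.04 -0.65  0.   -0.88  0.76] [-0.55  0.17 -0.46]
```

View pics/dish.png

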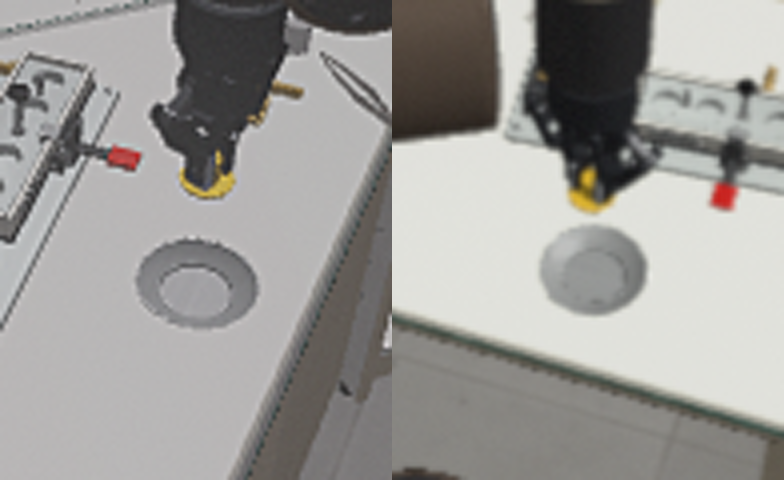

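The plug is held above the dish, which hasn't moved (rim centre around (197,283) scene, (593,270) top). Lowering and releasing.

```bash
python3 -m pendant '{"offset":[[0,0,-0.3],[0,0,-0.3],[0,0,-0.25],[0,0,-0.15],[0,0,-0.08],[0,0,0],[0,0,0]],"twist":[[0,0,0],[0,0,0],[0,0,0],[0,0,0],[0,0,0],[0,0,0],[0,0,0]]}' 
python3 -m pendant '{"offset":[[0,0,0],[0,0,0],[0,0,0],[0,0,0],[0,0,0.1],[0,0,0.2],[0,0,0.3],[0,0,0.4],[0.05,-0.3,0],[0.05,-0.35,0],[0.05,-0.35,0],[0.05,-0.35,0],[0.05,-0.35,0],[0.05,-0.3,0],[0.05,-0.3,0],[0,0,0],[0,0,0]],"twist":[[0,0,0],[0,0,0],[0,0,0],[0,0,0],[0,0,0],[0,0,0],[0,0,0],[0,0,0],[0,0,1],[0,0,1],[0,0,1],[0,0,0],[0,0,0],[0,0,0],[0,0,0],[0,0,0],[0,0,0]]}' 0.7
python3 look.py elb 458 -217 60
python3 - <<'E'
from h import *
# elbow (brass) blob + dish yellow in both views
for n in("scene","top"):
    im,K,E=snap(n); h=cv2.cvtColor(im,cv2.COLOR_BGR2HSV)
    u,v=px((425,14,16),K,E); m=cv2.inRange(h,(20,150,120),(35,255,255)); ys,xs=np.nonzero(m); k=(abs(xs-u)<30)&(abs(ys-v)<30)
    print(n,"dish px",u,v,"yellow",k.sum(),xs[k].mean() if k.any() else 0,ys[k].mean() if k.any() else 0)
E
```

```text
time: 7.15
ee_pos: [426.3, 14.1, 24.8]
orientation: [[0.952, -0.305, 0.001], [-0.305, -0.952, 0.0], [0.001, -0.001, -1.0]]
wrist_force: [-0.1, -0.3, -1.1]
finger_gap: 18.0
finger_force: 29.4
time: 9.28
ee_pos: [460.5, -216.1, 124.6]
orientation: [[0.994, 0.108, 0.0], [0.108, -0.994, 0.0], [0.0, -0.0, -1.0]]
wrist_force: [0.2, -0.6, 0.5]
finger_gap: 60.1
finger_force: 0.0
scene origin 322 114
top origin 335 183
9.375 [ 460.7 -215.6  124.6] [-0.05  0.19 -0.5  -0.   -0.89  1.73] [-0.7  -0.38 -0.68]
scene dish px 356.42904454321837 228.97777382470554 yellow 28 356.5357142857143 229.03571428571428
top dish px 318.67752931949684 239.9491129296732 yellow 76 318.36842105263156 239.1315789473684
```

View pics/elb.png

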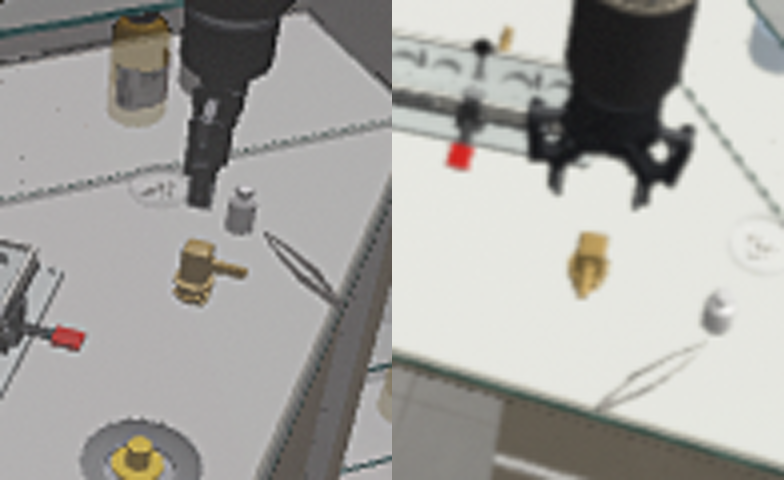

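The plug stands in the dish, and the gripper is over the elbow (body at (197,258) scene, (590,250) top) with the fingers aligned to its flats. Descending.

```bash
python3 -m pendant '{"offset":[[0,0,-0.3],[0,0,-0.3],[0,0,-0.2],[0,0,-0.1],[0,0,-0.065],[0,0,0],[0,0,0]],"twist":[[0,0,0],[0,0,0],[0,0,0],[0,0,0],[0,0,0],[0,0,0],[0,0,0]]}' 
python3 -m pendant '{"offset":[[0,0,0],[0,0,0],[0,0,0],[0,0,0],[0,0,0],[0,0,0],[0,0,0],[0,0,0]],"twist":[[0,0,0],[0,0,0],[0,0,0],[0,0,0],[0,0,0],[0,0,0],[0,0,0],[0,0,0]]}' 0 60
python3 look.py elb2 458 -217 50
```

```text
time: 10.35
ee_pos: [461.3, -216.2, 28.4]
orientation: [[0.994, 0.109, 0.001], [0.109, -0.994, -0.0], [0.001, 0.0, -1.0]]
wrist_force: [-0.2, -0.2, -0.2]
finger_gap: 59.5
finger_force: 0.0
time: 11.35
ee_pos: [461.2, -216.2, 28.3]
orientation: [[0.994, 0.109, 0.001], [0.109, -0.994, -0.0], [0.001, 0.0, -1.0]]
wrist_force: [-0.4, 0.2, 6.2]
finger_gap: 25.3
finger_force: 58.6
scene origin 322 117
top origin 335 185
11.45 [ 461.1 -216.2   28.3] [-0.05  0.32 -0.6   0.   -0.65  1.73] [-0.69  1.74  6.93]
```

View pics/elb2.png

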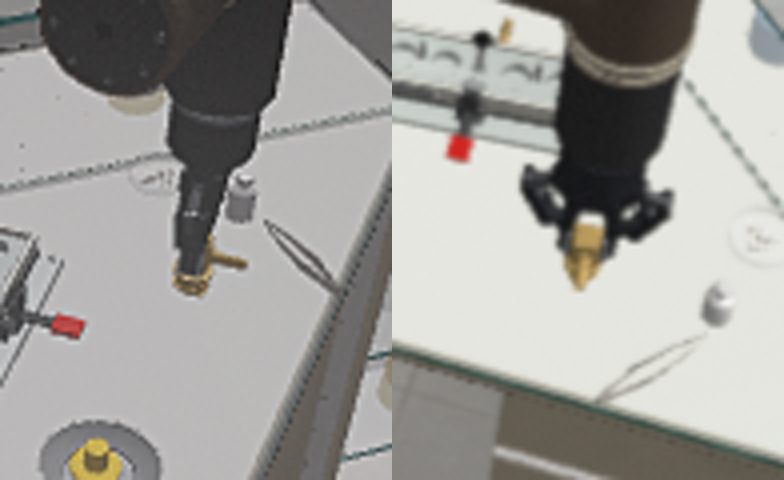

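```bash
python3 -m pendant '{"offset":[[0,0,0.2],[0,0,0.3],[0,0,0.3],[0,0,0.2],[0,0,0]],"twist":[[0,0,0],[0,0,0],[0,0,0],[0,0,0],[0,0,0]]}'
python3 - <<'E'
from h import *
np.set_printoptions(precision=1,suppress=True)
out=[]
for n in("scene","top"):
    im,K,E=snap(n,n+"_p.png"); u,v=px((605,103,48),K,E); u0,v0=int(u)-18,int(v)-18
    out.append(cv2.resize(im[v0:v0+36,u0:u0+36],None,fx=11,fy=11,interpolation=cv2.INTER_CUBIC)); print(n,u0,v0)
    h=cv2.cvtColor(im,cv2.COLOR_BGR2HSV)[v0:v0+36,u0:u0+36]; m=((h[...,1]>90)&(h[...,2]>70)).astype(np.uint8)
    c=max(cv2.findContours(m,cv2.RETR_EXTERNAL,cv2.CHAIN_APPROX_NONE)[0],key=cv2.contourArea,default=None)
    e=cv2.fitEllipse(cv2.convexHull(c)); print(m.sum(),e, pt(e[0][0]+u0,e[0][1]+v0,K,E,48))
cv2.imwrite("pics/port.png",np.hstack(out))
E
```

```text
time: 12.08
ee_pos: [461.6, -216.2, 129.0]
orientation: [[0.994, 0.109, 0.003], [0.109, -0.994, -0.0], [0.003, 0.0, -1.0]]
wrist_force: [-0.3, 0.1, -1.9]
finger_gap: 25.1
finger_force: 59.1
scene 275 204
32 ((14.924334526062012, 22.103416442871094), (3.2988338470458984, 8.770318984985352), 111.5376968383789) [606.4 122.3  48. ]
top 293 173
110 ((18.54004669189453, 18.22785186767578), (10.300246238708496, 13.355847358703613), 91.690673828125) [606.  104.4  48. ]
```

View pics/port.png

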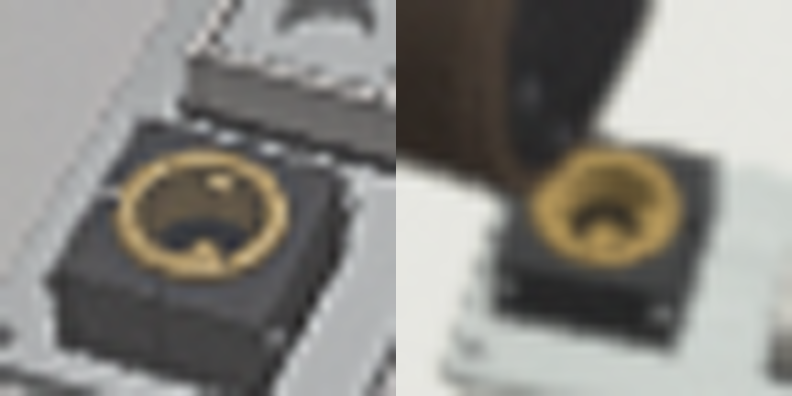

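The port is empty. Its rim ellipse is centred at crop (203,213) in the scene view and (211,207) in the top view, with the thread ears visible inside.

```bash
python3 -m pendant '{"offset":[[0.2,0.44,0],[0.2,0.44,0],[0.2,0.44,0],[0.2,0.44,0],[0.2,0.44,0],[0.2,0.44,0],[0.24,0.55,0],[0,0,0],[0,0,0],[0,0,0]],"twist":[[0,0,-0.7],[0,0,-0.675],[0,0,0],[0,0,0],[0,0,0],[0,0,0],[0,0,0],[0,0,0],[0,0,0],[0,0,0]]}' 
python3 look.py hov 606 103 90
python3 - <<'E'
from h import *
K=[];C={}
for n in("scene","top"):
    _,k,E=snap(n); C[n]=(k,E)
print(tri((293.0,222.9),(311.7,191.4),C["scene"],C["top"]),pt(293,222.9,*C["scene"],48))
E
```

```text
time: 13.42
ee_pos: [604.0, 101.8, 127.1]
orientation: [[0.996, -0.084, -0.001], [-0.084, -0.996, -0.001], [-0.001, 0.001, -1.0]]
wrist_force: [-0.3, -0.0, -1.1]
finger_gap: 24.8
finger_force: 59.5
scene origin 243 152
top origin 262 124
13.525 [604.4 101.8 127.7] [ 0.49  0.34 -0.27 -0.   -0.96  1.  ] [ 0.64  0.24 -1.59]
(array([605.78829979, 104.03172001,  46.37991385]), np.float64(1.3749927601460743)) [604.28408476 105.88312831  48.        ]
```

View pics/hov.png

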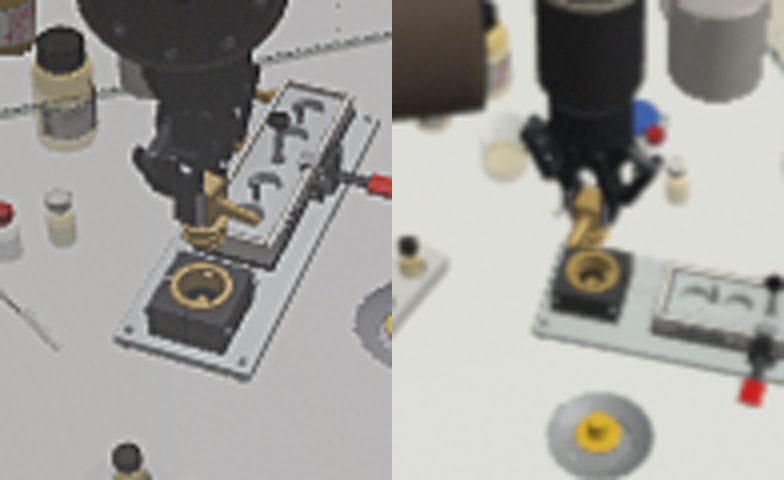

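The elbow hovers above the port, with the flange at crop (205,233) and the port at (202,286) in the scene view. Lowering close to compare.

```bash
python3 -m pendant '{"offset":[[0,0,-0.15],[0.012,0.018,-0.2],[0,0,-0.12],[0,0,0],[0,0,0],[0,0,0]],"twist":[[0,0,0],[0,0,0],[0,0,0],[0,0,0],[0,0,0],[0,0,0]]}'
python3 - <<'E'
from h import *
out=[]
for n in("scene","top"):
    im,K,E=snap(n,n+"_q.png"); u,v=px((605,103,60),K,E); u0,v0=int(u)-20,int(v)-28
    out.append(cv2.resize(im[v0:v0+56,u0:u0+40],None,fx=10,fy=10,interpolation=cv2.INTER_CUBIC)); print(n,u0,v0)
    for p in [(605.5,103.7,z) for z in(48,52,72,75.5,110)]: q=px(p,K,E); print((q-[u0,v0]+.5)*10)
cv2.imwrite("pics/q.png",np.hstack(out))
E
```

```text
time: 14.38
ee_pos: [606.4, 104.8, 81.5]
orientation: [[0.997, -0.083, 0.001], [-0.083, -0.997, 0.0], [0.001, -0.001, -1.0]]
wrist_force: [-1.2, 0.2, -0.7]
finger_gap: 24.9
finger_force: 59.5
scene 273 191
[204.79146428 318.26599255]
[204.46423394 309.27113386]
[202.80463482 263.65232193]
[202.51012106 255.55677159]
[199.53965553 173.90506006]
top 291 161
[211.72799647 308.69975809]
[211.685365   302.05465156]
[211.47010549 268.50144724]
[211.43207079 262.57285318]
[211.05121016 203.20686038]
```

View pics/q.png

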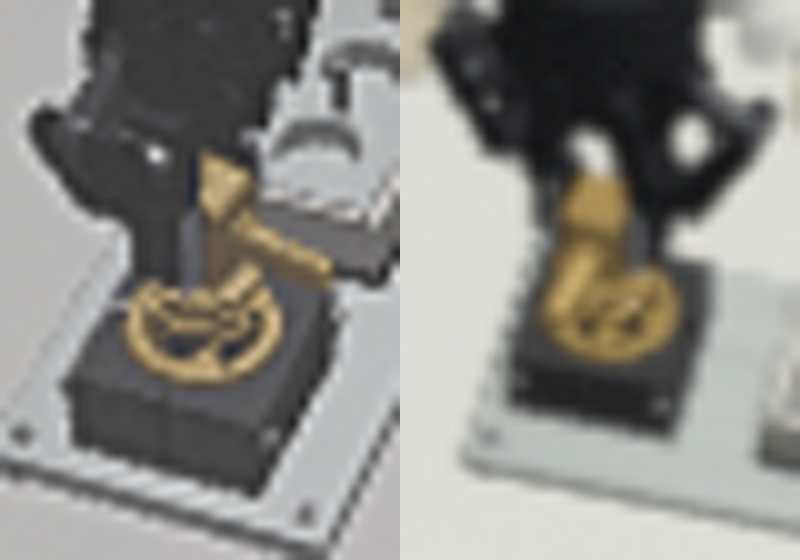

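Run:
```python
from h import *
np.set_printoptions(precision=1,suppress=True)
o={"scene":(273,191),"top":(291,161)}
C={n:snap(n)[1:] for n in o}
ex=np.array([-.9965,.083,0]);ey=np.array([-.083,-.9965,0]);t=np.array([606.4,104.8,53.2])
for n in o:
    for q in [(46,0,41),(46,6,41),(46,-6,41),(-13,-13,58.5),(13,13,58.5),(13,-13,58.5),(13,-13,23.5),(0,0,0)]:
        print(n,q,(px(t+ex*q[0]+ey*q[1]+[0,0,q[2]],*C[n])-o[n]+.5)*10)
im=cv2.imread("pics/scene_q.png");print([tuple(im[191+r,273+c]) for r in (26,27,28) for c in (30,31,32,33,34)])
```

```text
scene (46, 0, 41) [326.6 267.8]
scene (46, 6, 41) [336.9 255.7]
scene (46, -6, 41) [316.2 280. ]
scene (-13, -13, 58.5) [135.  181.5]
scene (13, 13, 58.5) [254.7 160.9]
scene (13, -13, 58.5) [208.5 212.4]
scene (13, -13, 23.5) [211.3 295.5]
scene (0, 0, 0) [200.2 307.9]
top (46, 0, 41) [158.3 315.8]
top (46, 6, 41) [173.2 320.9]
top (46, -6, 41) [143.5 310.7]
top (-13, -13, 58.5) [191.4 162.6]
top (13, 13, 58.5) [226.9 233.3]
top (13, -13, 58.5) [162.6 211.4]
top (13, -13, 23.5) [163.7 271.7]
top (0, 0, 0) [209.7 297.6]
[(np.uint8(80), np.uint8(109), np.uint8(124)), (np.uint8(97), np.uint8(135), np.uint8(155)), (np.uint8(124), np.uint8(176), np.uint8(200)), (np.uint8(75), np.uint8(85), np.uint8(94)), (np.uint8(97), np.uint8(96), np.uint8(96)), (np.uint8(67), np.uint8(85), np.uint8(99)), (np.uint8(73), np.uint8(93), np.uint8(107)), (np.uint8(75), np.uint8(106), np.uint8(124)), (np.uint8(65), np.uint8(75), np.uint8(85)), (np.uint8(64), np.uint8(62), np.uint8(62)), (np.uint8(76), np.uint8(87), np.uint8(95)), (np.uint8(72), np.uint8(88), np.uint8(100)), (np.uint8(74), np.uint8(102), np.uint8(119)), (np.uint8(140), np.uint8(148), np.uint8(150)), (np.uint8(174), np.uint8(172), np.uint8(169))]
```

The close view shows the elbow tip at (327,270) against a predicted (327,268), so the grip offset is about zero. Nudging onto the axis and lowering under force watch.

```bash
python3 -m pendant '{"offset":[[-0.009,-0.011,0],[0,0,-0.03],[0,0,-0.03],[0,0,-0.02],[0,0,0],[0,0,0]],"twist":[[0,0,0],[0,0,0],[0,0,0],[0,0,0],[0,0,0],[0,0,0]]}' 
python3 -m pendant '{"offset":[[0,0,-0.02],[0,0,-0.01],[0,0,0],[0,0,0]],"twist":[[0,0,0],[0,0,0],[0,0,0],[0,0,0]]}'
```

```text
time: 15.32
ee_pos: [605.8, 103.6, 72.9]
orientation: [[0.997, -0.083, 0.001], [-0.083, -0.997, 0.0], [0.001, -0.0, -1.0]]
wrist_force: [4.7, -2.8, -2.5]
finger_gap: 25.3
finger_force: 59.3
time: 15.82
ee_pos: [606.0, 103.7, 70.2]
orientation: [[0.997, -0.083, 0.002], [-0.083, -0.997, 0.0], [0.002, -0.001, -1.0]]
wrist_force: [5.8, -2.0, 0.4]
finger_gap: 25.4
finger_force: 59.8
```

```bash
python3 -m pendant '{"offset":[[0.008,-0.004,0],[0,0,-0.02],[0,0,-0.01],[0,0,0],[0,0,0]],"twist":[[0,0,0],[0,0,0],[0,0,0],[0,0,0],[0,0,0]]}' 
python3 -m pendant '{"offset":[[0,0,-0.02],[0,0,-0.01],[0,0,0],[0,0,0]],"twist":[[0,0,0],[0,0,0],[0,0,0],[0,0,0]]}'
```

```text
time: 16.45
ee_pos: [605.9, 103.2, 66.6]
orientation: [[0.997, -0.083, 0.0], [-0.083, -0.997, 0.0], [0.0, -0.0, -1.0]]
wrist_force: [5.5, -0.0, -1.6]
finger_gap: 25.3
finger_force: 59.6
time: 16.95
ee_pos: [606.2, 103.2, 65.2]
orientation: [[0.997, -0.082, 0.001], [-0.082, -0.997, 0.0], [0.001, -0.0, -1.0]]
wrist_force: [-0.6, -1.8, 10.8]
finger_gap: 25.1
finger_force: 61.3
```

Foot at 11.1 mm depth, resting on the ears as described. Starting the clockwise turn.

```bash
python3 -m pendant '{"offset":[[0,0,0],[0,0,0],[0,0,0],[0,0,0],[0,0,0],[0,0,-0.002],[0,0,-0.004],[0,0,0]],"twist":[[0,0,-1],[0,0,-1],[0,0,-1],[0,0,-1],[0,0,-1],[0,0,-1],[0,0,-1],[0,0,0]]}'; python3 -c "
from h import *
s=env.read_state();print(s['moment'],s['joints'])"
```

```text
time: 17.95
ee_pos: [605.8, 102.8, 63.1]
orientation: [[0.487, -0.873, -0.0], [-0.873, -0.487, -0.0], [0.0, 0.0, -1.0]]
wrist_force: [3.8, -2.7, 0.3]
finger_gap: 25.0
finger_force: 59.6
[-0.80247642 -1.77537102  0.00719983] [ 4.85616644e-01  4.14069366e-01 -3.27693402e-01  2.76784519e-04
 -8.29354903e-01  2.32261614e-02]
```

```bash
python3 -m pendant '{"offset":[[0,0,-0.002],[0,0,-0.003],[0,0,-0.004],[0,0,-0.004],[0,0,0]],"twist":[[0,0,-1],[0,0,-1],[0,0,-1],[0,0,-1],[0,0,0]]}'; python3 -c "
from h import *
s=env.read_state();print(s['moment'])"; python3 look.py thr 606 103 70
```

```text
time: 18.58
ee_pos: [605.5, 102.7, 61.6]
orientation: [[-0.048, -0.999, -0.001], [-0.999, 0.048, -0.001], [0.001, 0.001, -1.0]]
wrist_force: [4.0, -2.8, -1.6]
finger_gap: 24.7
finger_force: 59.6
[-1.04019812 -1.55181306  0.04512159]
scene origin 243 157
top origin 262 127
18.675 [605.5 102.7  61.6] [ 0.49  0.42 -0.33  0.   -0.83 -0.53] [ 4.35 -3.78 -1.91]
```

View pics/thr.png

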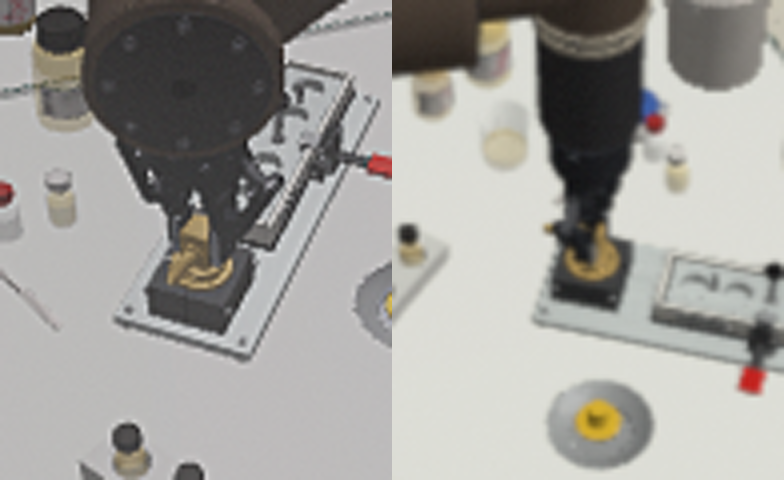

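Thread is engaged: the barb now points left at (180,270) in the scene crop and the flange is near the rim. Continuing.

```bash
python3 -m pendant '{"offset":[[0,0,0],[0,0,-0.002],[0,0,-0.002],[0,0,-0.002],[0,0,-0.002],[0,0,0]],"twist":[[0,0,-1],[0,0,-1],[0,0,-1],[0,0,-1],[0,0,-1],[0,0,0]]}'; python3 -c "
from h import *
s=env.read_state();print(s['moment'])" ; python3 -m pendant '{"offset":[[0,0,-0.003],[0,0,-0.003],[0,0,-0.003],[0,0,-0.003],[0,0,0],[0,0,0]],"twist":[[0,0,-1],[0,0,-1],[0,0,-1],[0,0,-1],[0,0,0],[0,0,0]]}'; python3 -c "
from h import *
s=env.read_state();print(s['moment'])"
```

```text
time: 19.42
ee_pos: [605.2, 103.0, 60.9]
orientation: [[-0.677, -0.736, -0.001], [-0.736, 0.677, -0.0], [0.001, 0.001, -1.0]]
wrist_force: [1.8, -1.1, 0.7]
finger_gap: 24.9
finger_force: 59.7
[-0.67190286 -0.64690979 -0.06225839]
time: 20.18
ee_pos: [605.6, 103.6, 59.8]
orientation: [[-0.963, -0.268, -0.0], [-0.268, 0.963, 0.001], [0.0, 0.001, -1.0]]
wrist_force: [-0.0, 2.7, 1.0]
finger_gap: 25.2
finger_force: 59.8
[ 1.23182357 -0.06045591 -0.06995614]
```

```bash
python3 -m pendant '{"offset":[[0,0,-0.003],[0,0,-0.003],[0,0,0],[0,0,0]],"twist":[[0,0,-0.65],[0,0,-0.65],[0,0,0],[0,0,0]]}'; python3 -c "
from h import *
s=env.read_state();print(s['moment'])"
python3 - <<'E'
from h import *
np.set_printoptions(precision=1,suppress=True)
out=[]
for n in("scene","top"):
    im,K,E=snap(n,n+"_r.png"); u,v=px((640,20,60),K,E); u0,v0=int(u)-38,int(v)-35
    out.append(cv2.resize(im[v0:v0+70,u0:u0+78],None,fx=5,fy=5,interpolation=cv2.INTER_CUBIC)); print(n,u0,v0)
cv2.imwrite("pics/r.png",np.hstack(out))
E
```

```text
time: 20.68
ee_pos: [605.9, 103.5, 59.3]
orientation: [[-0.996, -0.088, 0.0], [-0.088, 0.996, 0.0], [-0.0, 0.0, -1.0]]
wrist_force: [-0.5, 3.2, 0.6]
finger_gap: 25.0
finger_force: 59.9
[ 1.45996645 -0.15402371 -0.05984389]
scene 257 165
top 297 153
```

View pics/r.png

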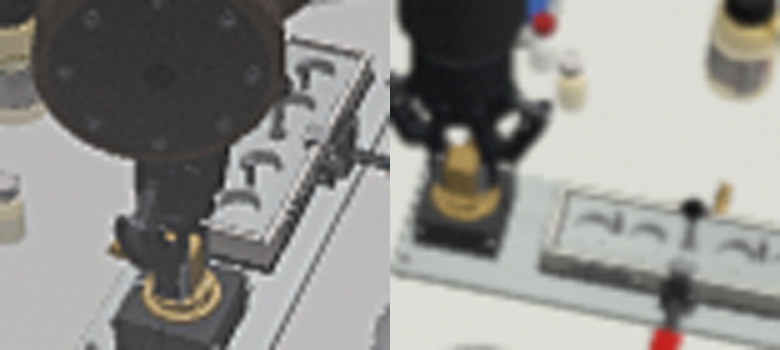

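The barb points to the back (seen poking out at (115,245) in the scene crop), and the yaw is 5.05° against a block yaw of about 5.3°. Releasing and backing off to check.

```bash
python3 -m pendant '{"offset":[[0,0,0],[0,0,0],[0,0,0],[0,0,0],[0,0,0.1],[0,0,0.2],[0,0,0.3],[0,0,0.4],[-0.4,0,0.2],[-0.4,0,0],[-0.4,0,0],[0,0,0]],"twist":[[0,0,0],[0,0,0],[0,0,0],[0,0,0],[0,0,0],[0,0,0],[0,0,0],[0,0,0],[0,0,0],[0,0,0],[0,0,0],[0,0,0]]}' 0.6
python3 - <<'E'
from h import *
np.set_printoptions(precision=1,suppress=True)
out=[]
for n in("scene","top"):
    im,K,E=snap(n,n+"_s.png"); u,v=px((645,0,50),K,E); u0,v0=int(u)-38,int(v)-35
    out.append(cv2.resize(im[v0:v0+70,u0:u0+78],None,fx=5,fy=5,interpolation=cv2.INTER_CUBIC)); print(n,u0,v0)
    a=np.radians(5.3);ex=np.array([np.cos(a),np.sin(a),0])
    f=np.array([605.7,103.4,31])
    for q in (f+ex*46+[0,0,41],f+[0,0,58.5],f+ex*13+[0,0,58.5]): print((px(q,K,E)-[u0,v0]+.5)*5)
cv2.imwrite("pics/s.png",np.hstack(out))
E
```

```text
time: 22.28
ee_pos: [483.9, 102.9, 180.7]
orientation: [[-0.996, -0.086, 0.001], [-0.086, 0.996, 0.001], [-0.001, 0.001, -1.0]]
wrist_force: [1.5, 1.0, 0.7]
finger_gap: 51.4
finger_force: 0.0
scene 258 163
[107.8 253. ]
[175.6 251. ]
[155.9 245.8]
top 302 155
[ 65.7 119. ]
[ 51.1 149.2]
[ 55.3 136.3]
```

View pics/s.png

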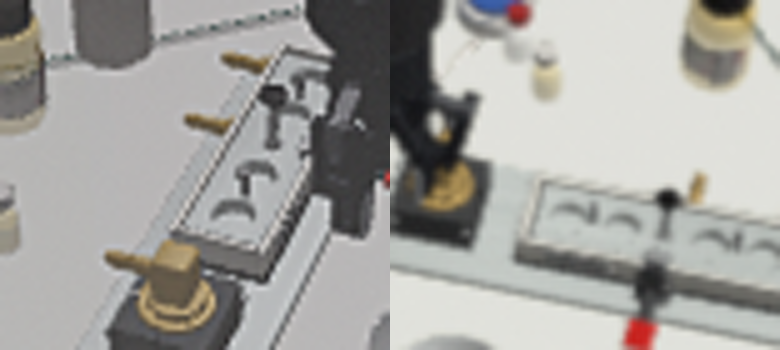

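The elbow sits with its barb tip at (107,257) in the scene crop, parallel to the two block barbs, and stays put when released. Next, closing the fingers and moving over the lever (~(526,-79)) while turning the wrist for the vial work.

```bash
python3 -m pendant '{"offset":[[0.035,-0.152,0],[0.035,-0.152,0],[0.035,-0.152,0],[0.035,-0.152,0],[0.035,-0.152,0],[0.035,-0.152,0],[0.035,-0.152,0],[0.035,-0.152,0],[0.035,-0.152,0],[0.035,-0.152,0],[0.035,-0.152,0],[0.035,-0.148,0],[0,0,-0.4],[0,0,-0.4],[0,0,-0.3],[0,0,-0.2],[0,0,0],[0,0,0]],"twist":[[0,0,1],[0,0,1],[0,0,1],[0,0,1],[0,0,1],[0,0,1],[0,0,1],[0,0,1],[0,0,1],[0,0,1],[0,0,1],[0,0,0.3],[0,0,0],[0,0,0],[0,0,0],[0,0,0],[0,0,0],[0,0,0]]}' 0
python3 - <<'E'
from h import *
np.set_printoptions(precision=1,suppress=True)
for n,w in(("scene",None),("top",None)):
    im,K,E=snap(n); h=cv2.cvtColor(im,cv2.COLOR_BGR2HSV)
    m=(((h[...,0]<8)|(h[...,0]>172))&(h[...,1]>170)&(h[...,2]>100)); u,v=px((525.8,-79,38),K,E)
    ys,xs=np.nonzero(m); k=(abs(xs-u)<12)&(abs(ys-v)<12); print(n,k.sum(),(u,v), xs[k].mean() if k.any() else 0,ys[k].mean() if k.any() else 0)
E
```

```text
time: 24.62
ee_pos: [528.9, -79.0, 49.9]
orientation: [[0.092, -0.996, 0.001], [-0.996, -0.092, -0.0], [0.0, -0.001, -1.0]]
wrist_force: [-0.3, 0.4, -0.5]
finger_gap: 0.2
finger_force: 0.0
scene 3 (np.float64(338.74638261050654), np.float64(197.17616887814407)) 341.6666666666667 198.33333333333334
top 14 (np.float64(351.66426336299315), np.float64(221.77831865623895)) 351.5 222.0
```

```bash
python3 -m pendant '{"offset":[[-0.03,0,-0.05],[0,0,-0.05],[0,0,-0.05],[0,0,-0.05],[0,0,-0.04],[0,0,-0.04],[0,0,0],[0,0,0]],"twist":[[0,0,0],[0,0,0],[0,0,0],[0,0,0],[0,0,0],[0,0,0],[0,0,0],[0,0,0]]}'
cat > knob.py <<'E'
from h import *
np.set_printoptions(precision=1,suppress=True)
# dark knob blob triangulated near expected
P={};C={}
for n in("scene","top"):
    im,K,E=snap(n); C[n]=(K,E); u,v=px((621.5,-70,95),K,E); u0,v0=int(u)-12,int(v)-14
    g=im[v0:v0+28,u0:u0+24].max(2); m=(g<75).astype(np.uint8)
    print(n,(u-u0,v-v0)); print("\n".join("".join("#" if x else "." for x in r) for r in m))
    for z in (82.5,106): print(z,px((621.7,-70,z),K,E)-[u0,v0])
E
python3 knob.py
```

```text
time: 25.72
ee_pos: [524.8, -78.9, 21.3]
orientation: [[0.091, -0.996, -0.0], [-0.996, -0.091, -0.0], [0.0, 0.0, -1.0]]
wrist_force: [-1.7, -0.8, 1.0]
finger_gap: 0.1
finger_force: 0.8
scene (np.float64(12.392959974587484), np.float64(14.79266902164332))
..............##########
...............#########
................########
..................######
....................####
.....................###
........................
........................
........................
........................
........................
........................
..........#####.........
..........######........
..........######........
...........###.........#
.......................#
......................##
.......................#
........................
........................
........................
........................
........................
........................
....................#...
.....................#..
........................
82.5 [12.3 17.7]
106 [12.4 12.2]
top (np.float64(12.60583021242843), np.float64(14.118057923269134))
##......................
####..................##
######..............####
###########....#########
#######################.
#######################.
#######################.
#######################.
#######################.
#######################.
#######################.
######################..
######################..
######################..
######################..
######################..
######################..
######################..
######################..
#####################...
####################....
###################.....
###################.....
###################.....
##################......
##################......
##################......
##################......
82.5 [12.4 16.2]
106 [12.8 12.2]
```

The knob has risen (scene row ~13, where 12 is raised and 18 is caught), so the tray is up. Going toward the rack.

```bash
python3 -m pendant '{"offset":[[0,0,0.2],[0,0,0.4],[0,0,0.5],[0,0,0.5],[0,0.25,0],[0,0.25,0],[0,0.25,0],[0,0.25,0],[0,0.25,0],[0,0.25,0],[0,0.25,0],[0,0.25,0],[0,0.25,0],[0,0,0],[0,0,0]],"twist":[[0,0,0],[0,0,0],[0,0,0],[0,0,0],[0,0,1],[0,0,1],[0,0,1],[0,0,1],[0,0,1],[0,0,1],[0,0,1],[0,0,1],[0,0,1.0],[0,0,0.125],[0,0,0]]}' 0.6 40
cat > caps.py <<'E'
from h import *
np.set_printoptions(precision=1,suppress=True)
G=np.array([[572.1,278],[517.5,289.6],[464.3,300.2],[412,311.5]])
def caps():
    F={};C={}
    for n in("scene","top"):
        im,K,E=snap(n); C[n]=(K,E); g=im.max(2); k,l,st,ce=cv2.connectedComponentsWithStats((g<65).astype(np.uint8))
        F[n]=[(c,s[4]) for c,s in zip(ce[1:],st[1:]) if 8<s[4]<90]
    for g in G:
        r=[]
        for n in("scene","top"):
            q=px((*g,54),*C[n]); b=[c for c,a in F[n] if np.linalg.norm(c-q)<14]
            b=min(b,key=lambda c:np.linalg.norm(c-q),default=None); r.append(b)
        if r[0] is not None and r[1] is not None: print(g,"tri",*tri(r[0],r[1],C["scene"],C["top"]),"S",pt(*r[0],*C["scene"],53)[:2],"T",pt(*r[1],*C["top"],53)[:2])
        else: print(g,[None if x is None else pt(*x,*C[n],53)[:2] for x,n in zip(r,C)])
if __name__=="__main__":
    caps(); print(env.read_state()["ee_pos"])
E
python3 caps.py
```

```text
time: 27.7
ee_pos: [524.9, 146.0, 181.4]
orientation: [[0.979, -0.205, 0.0], [-0.205, -0.979, 0.0], [0.0, -0.0, -1.0]]
wrist_force: [0.1, -0.4, 0.1]
finger_gap: 51.2
finger_force: 0.0
[572.1 278. ] tri [545.8 290.8  51.3] 46.30991020359933 S [569.4 279.3] T [516.9 290.6]
[517.5 289.6] tri [514.3 291.4  51.6] 6.148194476921172 S [510.7 294.1] T [516.9 290.6]
[464.3 300.2] [None, array([463.5, 300. ])]
[412.  311.5] tri [411.9 315.9  47.1] 5.785814746307475 S [407.7 321.1] T [411.3 312.9]
[524.9 145.6 181.4]
```

Rack still at its original place. Picking the first vial at (571,278.5).

```bash
python3 -m pendant '{"offset":[[0.1,0.3,0],[0.15,0.4,0],[0.12,0.35,0],[0.09,0.28,0],[0,0,-0.2],[0,0,-0.3],[0,0,-0.3],[0,0,0],[0,0,0]],"twist":[[0,0,0],[0,0,0],[0,0,0],[0,0,0],[0,0,0],[0,0,0],[0,0,0],[0,0,0],[0,0,0]]}' 
python3 caps.py
```

```text
time: 28.92
ee_pos: [571.7, 279.1, 102.5]
orientation: [[0.979, -0.204, 0.001], [-0.204, -0.979, 0.0], [0.001, -0.001, -1.0]]
wrist_force: [0.0, 0.1, 0.3]
finger_gap: 51.0
finger_force: 0.0
[572.1 278. ] tri [570.1 278.3  54.1] 3.8451680574988756 S [568.6 278.7] T [573.3 278.6]
[517.5 289.6] [None, array([516.9, 290.6])]
[464.3 300.2] [None, array([463.5, 300. ])]
[412.  311.5] [None, array([411.3, 312.9])]
[571.8 279.5 103. ]
```

```bash
python3 -m pendant '{"offset":[[0,0,-0.2],[0,0,-0.2],[0,0,-0.15],[0,0,-0.12],[0,0,-0.1],[0,0,0],[0,0,0]],"twist":[[0,0,0],[0,0,0],[0,0,0],[0,0,0],[0,0,0],[0,0,0],[0,0,0]]}' 
python3 -m pendant '{"offset":[[0,0,0],[0,0,0],[0,0,0],[0,0,0],[0,0,0],[0,0,0]],"twist":[[0,0,0],[0,0,0],[0,0,0],[0,0,0],[0,0,0],[0,0,0]]}' 0 30
```

```text
time: 29.9
ee_pos: [571.2, 279.4, 24.7]
orientation: [[0.979, -0.203, 0.001], [-0.203, -0.979, 0.0], [0.0, -0.0, -1.0]]
wrist_force: [-0.7, 0.2, 0.3]
finger_gap: 50.8
finger_force: 0.0
time: 30.65
ee_pos: [571.1, 278.8, 25.0]
orientation: [[0.979, -0.204, 0.0], [-0.204, -0.979, -0.0], [0.0, 0.0, -1.0]]
wrist_force: [-1.1, -2.3, 5.1]
finger_gap: 23.6
finger_force: 29.6
```

```bash
python3 -m pendant '{"offset":[[0,0,0.2],[0,0,0.4],[0,0,0.5],[0,0,0.4],[0.044,-0.274,0],[0.044,-0.274,0],[0.044,-0.274,0],[0.044,-0.274,0],[0.044,-0.274,0],[0.044,-0.274,0],[0.044,-0.274,0],[0.044,-0.274,0],[0.044,-0.274,0],[0.044,-0.274,0],[0,0,0],[0,0,-0.3],[0,0,-0.3],[0,0,0],[0,0,0]],"twist":[[0,0,0],[0,0,0],[0,0,0],[0,0,0],[0,0,-1],[0,0,-1],[0,0,-1],[0,0,-1],[0,0,-1],[0,0,-1],[0,0,-1],[0,0,-1],[0,0,-1],[0,0,-0.15],[0,0,0],[0,0,0],[0,0,0],[0,0,0],[0,0,0]]}'
python3 - <<'E'
from h import *
np.set_printoptions(precision=1,suppress=True)
# look at tan/vial lower part over the pocket, both views: text dump of zoom is poor, measure tan blob
for n in("scene","top"):
    im,K,E=snap(n,n+"_v1.png"); h=cv2.cvtColor(im,cv2.COLOR_BGR2HSV); s=env.read_state()["ee_pos"]
    u,v=px((s[0],s[1],s[2]-8),K,E); m=(h[...,0]>12)&(h[...,0]<30)&(h[...,1]>50)&(h[...,2]>90)
    ys,xs=np.nonzero(m); k=(abs(xs-u)<12)&(abs(ys-v)<12); print(n,k.sum(),u,v,xs[k].min(),xs[k].max(),ys[k].min(),ys[k].max(),xs[k].mean(),ys[k].mean())
    print("pred axis bottom",px((s[0],s[1],s[2]-19),K,E))
E
```

```text
time: 33.02
ee_pos: [615.6, 5.7, 115.4]
orientation: [[0.089, -0.996, 0.001], [-0.996, -0.089, -0.0], [0.0, -0.001, -1.0]]
wrist_force: [-0.5, 0.3, -0.9]
finger_gap: 23.7
finger_force: 29.6
scene 36 303.87324179206024 188.4835311544044 295 307 184 192 302.25 186.88888888888889
pred axis bottom [303.9 191.1]Traceback (most recent call last):
  File "<stdin>", line 7, in <module>
    return umr_minimum(a, axis, None, out, keepdims, initial, where)
ValueError: zero-size array to reduction operation minimum which has no identity
```

```bash
python3 -m pendant '{"offset":[[-0.009,-0.006,-0.15],[0,0,-0.12],[0,0,-0.07],[0,0,-0.05],[0,0,0],[0,0,0]],"twist":[[0,0,0],[0,0,0],[0,0,0],[0,0,0],[0,0,0],[0,0,0]]}' ;  python3 -m pendant '{"offset":[[0,0,-0.03],[0,0,-0.03],[0,0,-0.02],[0,0,0],[0,0,0]],"twist":[[0,0,0],[0,0,0],[0,0,0],[0,0,0],[0,0,0]]}' ; python3 knob.py | head -30 | sed -n 10,20p
```

```text
time: 33.88
ee_pos: [614.4, 4.6, 75.7]
orientation: [[0.088, -0.996, 0.001], [-0.996, -0.088, 0.0], [-0.0, -0.001, -1.0]]
wrist_force: [1.2, -0.1, 0.3]
finger_gap: 23.5
finger_force: 29.7
time: 34.5
ee_pos: [614.6, 4.7, 67.6]
orientation: [[0.088, -0.996, 0.001], [-0.996, -0.088, 0.0], [-0.0, -0.001, -1.0]]
wrist_force: [3.8, 0.5, 1.5]
finger_gap: 23.4
finger_force: 29.7
#################.......
#################.......
##################......
###################.....
#################.......
#######.#########.......
##################.....#
###################.....
###############..####...
##############....####..
##############...#.#####
```

```bash
cat > favg.py <<'E'
from h import *
F=[]
for i in range(8): env.camera("top"); F.append(env.read_state()["wrist_force"])
print("Favg",np.mean(F,0).round(2),np.std(F,0).round(2),np.round(env.read_state()["ee_pos"],1))
E
python3 favg.py; python3 -m pendant '{"offset":[[0,0,0.07],[0,0,0],[0,0,0]],"twist":[[0,0,0],[0,0,0],[0,0,0]]}' >/dev/null; python3 favg.py;  python3 -m pendant '{"offset":[[0,0,0.15],[0,0,0],[0,0,0]],"twist":[[0,0,0],[0,0,0],[0,0,0]]}' >/dev/null; python3 favg.py; python3 knob.py
```

```text
Favg [4.64 0.94 1.22] [0.75 0.44 0.6 ] [614.5   4.6  67.5]
Favg [5.59 0.33 0.08] [0.51 0.67 0.42] [614.2   4.6  74.1]
Favg [ 0.47  0.05 -0.08] [0.46 0.44 0.5 ] [613.9   4.5  89.1]
scene (np.float64(12.392959974587484), np.float64(14.79266902164332))
#################.......
#################.......
#################.......
##################......
##################......
###################.....
#################.......
##################......
#######.##########......
###################....#
####################....
###############...####..
###############...####.#
###############.....####
###.############...#####
##....########....#####.
##.....#######....#####.
##.....#######...#####..
##.....#######..#####...
##.....#############....
###.....############....
###.....###########.....
##################......
#################.......
#####.#######.###.......
########.####.......#...
##.#####..###........#..
##........###...........
82.5 [12.3 17.7]
106 [12.4 12.2]
top (np.float64(12.60583021242843), np.float64(14.118057923269134))
........................
........................
........................
........................
........................
........................
........................
........................
........................
........................
........................
............##..........
...........####.........
...........####.........
............##..........
........................
........................
........................
........................
........................
........................
........................
........................
........................
........................
........................
........................
........................
82.5 [12.4 16.2]
106 [12.8 12.2]
```

```bash
python3 -m pendant '{"offset":[[0.02,0,0],[0,0,-0.1],[0,0,-0.06],[0,0,-0.05],[0,0,0],[0,0,0]],"twist":[[0,0,0],[0,0,0],[0,0,0],[0,0,0],[0,0,0],[0,0,0]]}' ;python3 favg.py; python3 -m pendant '{"offset":[[0,0,0],[0,0,0],[0,0,0],[0,0,0],[0,0,0.1],[0,0,0.3],[0,0,0.4],[0,0,0.4]],"twist":[[0,0,0],[0,0,0],[0,0,0],[0,0,0],[0,0,0],[0,0,0],[0,0,0],[0,0,0]]}' 0.6
```

```text
time: 37.4
ee_pos: [616.1, 4.5, 68.4]
orientation: [[0.088, -0.996, 0.0], [-0.996, -0.088, -0.0], [0.0, -0.0, -1.0]]
wrist_force: [0.3, -0.2, -0.3]
finger_gap: 23.6
finger_force: 30.7
Favg [-0.25 -0.36 -0.13] [0.49 0.36 0.55] [616.    4.5  68.4]
time: 38.8
ee_pos: [616.0, 4.5, 190.3]
orientation: [[0.088, -0.996, 0.0], [-0.996, -0.088, -0.0], [0.0, -0.0, -1.0]]
wrist_force: [0.6, 0.0, -0.6]
finger_gap: 51.3
finger_force: 0.0
```

```bash
python3 -m pendant '{"offset":[[-0.09,0.26,0],[-0.09,0.26,0],[-0.09,0.26,0],[-0.09,0.26,0],[-0.09,0.26,0],[-0.09,0.26,0],[-0.09,0.26,0],[-0.09,0.26,0],[-0.09,0.26,0],[-0.09,0.26,0],[-0.09,0.26,0],[0,0,-0.3],[0,0,-0.3],[0,0,-0.25],[0,0,0],[0,0,0]],"twist":[[0,0,1],[0,0,1],[0,0,1],[0,0,1],[0,0,1],[0,0,1],[0,0,1],[0,0,1],[0,0,1],[0,0,0.05],[0,0,0],[0,0,0],[0,0,0],[0,0,0],[0,0,0],[0,0,0]]}' 
python3 caps.py
python3 - <<'E'
from h import *
# seated vial cap (pocket +76): dark blob in each view
np.set_printoptions(precision=1,suppress=True)
P=[];C=[]
for n in("scene","top"):
    im,K,E=snap(n); q=px((616,4.5,98),K,E); k,l,st,ce=cv2.connectedComponentsWithStats((im.max(2)<65).astype(np.uint8))
    b=min(((c,s[4]) for c,s in zip(ce[1:],st[1:]) if s[4]<90),key=lambda t:np.linalg.norm(t[0]-q)); print(n,q,b); P.append(b[0]);C.append((K,E))
print(tri(P[0],P[1],*C))
E
```

```text
time: 40.8
ee_pos: [517.7, 291.0, 104.7]
orientation: [[0.976, -0.217, 0.001], [-0.217, -0.976, 0.001], [0.001, -0.001, -1.0]]
wrist_force: [0.2, 0.2, -0.5]
finger_gap: 51.3
finger_force: 0.0
[572.1 278. ] [None, array([517.8, 290.9])]
[517.5 289.6] [None, array([517.8, 290.9])]
[464.3 300.2] [None, array([463.5, 300. ])]
[412.  311.5] [None, array([410.7, 312. ])]
[517.7 291.1 104.9]
scene [304.  190.6] (array([295. , 197.5]), np.int32(2))
top [337.9 187.6] (array([338., 188.]), np.int32(9))
(array([645.2,  11.3,  60.9]), np.float64(2.2576855121738575))
```

First vial is seated (cap seen at top px (338,188), predicted (337.9,187.6)). Picking the second.

```bash
python3 -m pendant '{"offset":[[0,0,-0.2],[0,0,-0.2],[0,0,-0.15],[0,0,-0.12],[0,0,-0.12],[0,0,0],[0,0,0]],"twist":[[0,0,0],[0,0,0],[0,0,0],[0,0,0],[0,0,0],[0,0,0],[0,0,0]]}' 
python3 -m pendant '{"offset":[[0,0,0],[0,0,0],[0,0,0],[0,0,0],[0,0,0],[0,0,0]],"twist":[[0,0,0],[0,0,0],[0,0,0],[0,0,0],[0,0,0],[0,0,0]]}' 0 30
```

```text
time: 41.88
ee_pos: [517.3, 290.8, 24.6]
orientation: [[0.976, -0.217, 0.0], [-0.217, -0.976, 0.0], [0.0, -0.0, -1.0]]
wrist_force: [-0.1, 0.3, -0.7]
finger_gap: 51.4
finger_force: 0.0
time: 42.62
ee_pos: [517.2, 290.4, 25.0]
orientation: [[0.976, -0.217, 0.001], [-0.217, -0.976, 0.0], [0.0, -0.0, -1.0]]
wrist_force: [-0.7, -2.8, 6.4]
finger_gap: 23.8
finger_force: 29.6
```

```bash
python3 -m pendant '{"offset":[[0,0,0.2],[0,0,0.4],[0,0,0.5],[0,0,0.5],[0.0856,-0.273,0],[0.0856,-0.273,0],[0.0856,-0.273,0],[0.0856,-0.273,0],[0.0856,-0.273,0],[0.0856,-0.273,0],[0.0856,-0.273,0],[0.0856,-0.273,0],[0.0856,-0.273,0],[0.0856,-0.273,0],[0.0856,-0.273,0],[0.0856,-0.273,0],[0,0,0],[0,0,-0.4],[0,0,-0.3],[0,0,0]],"twist":[[0,0,0],[0,0,0],[0,0,0],[0,0,0],[0,0,-1],[0,0,-1],[0,0,-1],[0,0,-1],[0,0,-1],[0,0,-1],[0,0,-1],[0,0,-1],[0,0,-1],[0,0,-0.05],[0,0,0],[0,0,0],[0,0,0],[0,0,0],[0,0,0],[0,0,0]]}' ; python3 favg.py
```

```text
time: 45.12
ee_pos: [617.9, -36.7, 112.1]
orientation: [[0.088, -0.996, -0.005], [-0.996, -0.088, -0.001], [0.0, 0.005, -1.0]]
wrist_force: [-0.3, -0.0, 0.4]
finger_gap: 23.6
finger_force: 29.7
Favg [0.1  0.19 0.3 ] [0.59 0.35 0.72] [620.2 -36.9 115.3]
```

```bash
python3 -m pendant '{"offset":[[0,-0.003,-0.15],[0,0,-0.12],[0,0,-0.08],[0,0,-0.07],[0,0,0],[0,0,0]],"twist":[[0,0,0],[0,0,0],[0,0,0],[0,0,0],[0,0,0],[0,0,0]]}' >/dev/null;python3 favg.py;  python3 -m pendant '{"offset":[[0,0,-0.03],[0,0,-0.02],[0,0,0],[0,0,0]],"twist":[[0,0,0],[0,0,0],[0,0,0],[0,0,0]]}' >/dev/null; python3 favg.py
```

```text
Favg [-0.03  1.53  0.72] [0.54 0.86 0.39] [620.1 -37.1  72.6]
Favg [0.03 3.92 1.62] [0.56 0.43 0.29] [619.8 -37.3  67.4]
```

```bash
python3 -m pendant '{"offset":[[0,0.012,0.005],[0,0,0],[0,0,0]],"twist":[[0,0,0],[0,0,0],[0,0,0]]}' >/dev/null;python3 favg.py
```

```text
Favg [-0.06  0.05 -0.44] [0.41 0.71 0.56] [619.7 -36.2  67.8]
```

```bash
python3 -m pendant '{"offset":[[0,0,0],[0,0,0],[0,0,0],[0,0,0],[0,0,0.1],[0,0,0.3],[0,0,0.4],[0,0,0.4],[0,0,0]],"twist":[[0,0,0],[0,0,0],[0,0,0],[0,0,0],[0,0,0],[0,0,0],[0,0,0],[0,0,0],[0,0,0]]}' 0.6 >/dev/null
python3 -m pendant '{"offset":[[-0.111,0.24,0],[-0.111,0.24,0],[-0.111,0.24,0],[-0.111,0.24,0],[-0.111,0.24,0],[-0.111,0.24,0],[-0.111,0.24,0],[-0.111,0.24,0],[-0.111,0.24,0],[-0.111,0.24,0],[-0.111,0.24,0],[-0.111,0.24,0],[-0.111,0.24,0],[-0.111,0.24,0],[0,0,-0.3],[0,0,-0.3],[0,0,-0.2],[0,0,0],[0,0,0]],"twist":[[0,0,1],[0,0,1],[0,0,1],[0,0,1],[0,0,1],[0,0,1],[0,0,1],[0,0,1],[0,0,1],[0,0,0.1],[0,0,0],[0,0,0],[0,0,0],[0,0,0],[0,0,0],[0,0,0],[0,0,0],[0,0,0],[0,0,0]]}' 
python3 caps.py
cat > seat.py <<'E'
from h import *
np.set_printoptions(precision=1,suppress=True)
for n in("scene","top"):
    im,K,E=snap(n); k,l,st,ce=cv2.connectedComponentsWithStats((im.max(2)<65).astype(np.uint8))
    for p in ((616,4.5),(619.7,-36.2),(626,-104),(630,-145.7),(622.7,-70)):
        q=px((*p,96 if p[0]!=622.7 else 102),K,E); b=min(((c,s[4]) for c,s in zip(ce[1:],st[1:]) if s[4]<90),key=lambda t:np.linalg.norm(t[0]-q)); print(n,p,q,b[0],b[1])
E
python3 seat.py
```

```text
time: 51.85
ee_pos: [464.7, 300.1, 108.6]
orientation: [[0.978, -0.21, 0.001], [-0.21, -0.978, 0.0], [0.001, -0.001, -1.0]]
wrist_force: [0.1, -1.0, 0.4]
finger_gap: 51.4
finger_force: 0.0
[572.1 278. ] [None, None]
[517.5 289.6] [None, array([464.3, 300.4])]
[464.3 300.2] [None, array([464.3, 300.4])]
[412.  311.5] [None, array([410.4, 312.6])]
[464.8 300.3 108.9]
scene (616, 4.5) [304. 191.] [306.2 190.2] 33
scene (619.7, -36.2) [308.5 183.5] [308.  182.5] 4
scene (626, -104) [315.5 171.6] [308.  176.3] 3
scene (630, -145.7) [319.5 164.7] [308.  176.3] 3
scene (622.7, -70) [312.1 176.1] [308.  176.3] 3
top (616, 4.5) [337.9 187.9] [338.  188.2] 10
top (619.7, -36.2) [348.7 190. ] [348.4 190.6] 13
top (626, -104) [366.9 193.4] [357.7 190.8] 9
top (630, -145.7) [378.1 195.5] [357.7 190.8] 9
top (622.7, -70) [357.8 190.7] [357.7 190.8] 9
```

Two vials seated. Picking the third.

```bash
python3 -m pendant '{"offset":[[0,0,-0.2],[0,0,-0.2],[0,0,-0.2],[0,0,-0.12],[0,0,-0.12],[0,0,0],[0,0,0]],"twist":[[0,0,0],[0,0,0],[0,0,0],[0,0,0],[0,0,0],[0,0,0],[0,0,0]]}' 
python3 -m pendant '{"offset":[[0,0,0],[0,0,0],[0,0,0],[0,0,0],[0,0,0],[0,0,0]],"twist":[[0,0,0],[0,0,0],[0,0,0],[0,0,0],[0,0,0],[0,0,0]]}' 0 30
```

```text
time: 52.92
ee_pos: [464.6, 300.2, 24.3]
orientation: [[0.978, -0.21, 0.001], [-0.21, -0.978, 0.0], [0.0, -0.001, -1.0]]
wrist_force: [0.8, -1.1, 0.9]
finger_gap: 51.1
finger_force: 0.0
time: 53.68
ee_pos: [464.6, 300.1, 24.3]
orientation: [[0.978, -0.21, 0.001], [-0.21, -0.978, 0.001], [0.001, -0.001, -1.0]]
wrist_force: [-0.2, -0.8, 6.3]
finger_gap: 23.8
finger_force: 30.5
```

```bash
python3 -m pendant '{"offset":[[0,0,0.2],[0,0,0.4],[0,0,0.5],[0,0,0.5],[0.1076,-0.2693,0],[0.1076,-0.2693,0],[0.1076,-0.2693,0],[0.1076,-0.2693,0],[0.1076,-0.2693,0],[0.1076,-0.2693,0],[0.1076,-0.2693,0],[0.1076,-0.2693,0],[0.1076,-0.2693,0],[0.1076,-0.2693,0],[0.1076,-0.2693,0],[0.1076,-0.2693,0],[0.1076,-0.2693,0],[0.1076,-0.2693,0],[0.1076,-0.2693,0],[0,0,0]],"twist":[[0,0,0],[0,0,0],[0,0,0],[0,0,0],[0,0,-1],[0,0,-1],[0,0,-1],[0,0,-1],[0,0,-1],[0,0,-1],[0,0,-1],[0,0,-1],[0,0,-1],[0,0,-0.1],[0,0,0],[0,0,0],[0,0,0],[0,0,0],[0,0,0],[0,0,0]]}' ; python3 -m pendant '{"offset":[[0,0,-0.3],[0,0,-0.3],[0,0,0],[0,0,0]],"twist":[[0,0,0],[0,0,0],[0,0,0],[0,0,0]]}' ; python3 favg.py
```

```text
time: 56.18
ee_pos: [625.7, -105.7, 182.9]
orientation: [[0.086, -0.996, -0.001], [-0.996, -0.086, -0.0], [-0.0, 0.001, -1.0]]
wrist_force: [-0.7, -0.3, -0.7]
finger_gap: 23.9
finger_force: 29.9
time: 56.68
ee_pos: [626.3, -103.8, 124.9]
orientation: [[0.089, -0.996, 0.001], [-0.996, -0.089, -0.0], [0.0, -0.001, -1.0]]
wrist_force: [0.6, -0.7, 0.3]
finger_gap: 23.6
finger_force: 29.9
Favg [-0.16 -0.03 -0.15] [0.56 0.54 0.31] [ 625.9 -104.1  124.3]
```

```bash
python3 -m pendant '{"offset":[[0,0,-0.2],[0,0,-0.17],[0,0,-0.1],[0,0,-0.05],[0,0,0],[0,0,0]],"twist":[[0,0,0],[0,0,0],[0,0,0],[0,0,0],[0,0,0],[0,0,0]]}' >/dev/null;python3 favg.py;  python3 -m pendant '{"offset":[[0,0,-0.03],[0,0,-0.02],[0,0,0],[0,0,0]],"twist":[[0,0,0],[0,0,0],[0,0,0],[0,0,0]]}' >/dev/null; python3 favg.py
```

```text
Favg [ 0.01 -0.04 -0.4 ] [0.39 0.37 0.44] [ 625.8 -104.1   72. ]
Favg [ 0.05  0.05 -0.17] [0.6  0.17 0.44] [ 625.7 -104.1   66.8]
```

```bash
python3 -m pendant '{"offset":[[0,0,0],[0,0,0],[0,0,0],[0,0,0],[0,0,0.1],[0,0,0.3],[0,0,0.4],[0,0,0.4],[0,0,0]],"twist":[[0,0,0],[0,0,0],[0,0,0],[0,0,0],[0,0,0],[0,0,0],[0,0,0],[0,0,0],[0,0,0]]}' 0.6 >/dev/null
python3 -m pendant '{"offset":[[-0.134,0.26,0],[-0.134,0.26,0],[-0.134,0.26,0],[-0.134,0.26,0],[-0.134,0.26,0],[-0.134,0.26,0],[-0.134,0.26,0],[-0.134,0.26,0],[-0.134,0.26,0],[-0.134,0.26,0],[-0.134,0.26,0],[-0.134,0.26,0],[-0.134,0.26,0],[-0.134,0.26,0],[-0.134,0.26,0],[-0.134,0.26,0],[0,0,-0.3],[0,0,-0.3],[0,0,-0.2],[0,0,0]],"twist":[[0,0,1],[0,0,1],[0,0,1],[0,0,1],[0,0,1],[0,0,1],[0,0,1],[0,0,1],[0,0,1],[0,0,0.1],[0,0,0],[0,0,0],[0,0,0],[0,0,0],[0,0,0],[0,0,0],[0,0,0],[0,0,0],[0,0,0],[0,0,0]]}' 
python3 caps.py; python3 seat.py|grep top
```

```text
time: 62.75
ee_pos: [410.6, 310.8, 105.5]
orientation: [[0.978, -0.211, -0.002], [-0.211, -0.978, -0.003], [-0.001, 0.003, -1.0]]
wrist_force: [0.0, 0.1, 0.9]
finger_gap: 51.1
finger_force: 0.0
[572.1 278. ] [None, None]
[517.5 289.6] [None, None]
[464.3 300.2] [None, array([410.6, 311.3])]
[412.  311.5] [None, array([410.6, 311.3])]
[411.6 312.1 107.4]
top (616, 4.5) [337.9 187.9] [338.  188.5] 12
top (619.7, -36.2) [348.7 190. ] [348.2 190.7] 12
top (626, -104) [366.9 193.4] [366.1 194.4] 11
top (630, -145.7) [378.1 195.5] [366.1 194.4] 11
top (622.7, -70) [357.8 190.7] [357.5 190.8] 10
```

Three seated. Picking the fourth.

```bash
python3 -m pendant '{"offset":[[0,0,-0.2],[0,0,-0.2],[0,0,-0.18],[0,0,-0.12],[0,0,-0.12],[0,0,0],[0,0,0]],"twist":[[0,0,0],[0,0,0],[0,0,0],[0,0,0],[0,0,0],[0,0,0],[0,0,0]]}' 
python3 -m pendant '{"offset":[[0,0,0],[0,0,0],[0,0,0],[0,0,0],[0,0,0],[0,0,0]],"twist":[[0,0,0],[0,0,0],[0,0,0],[0,0,0],[0,0,0],[0,0,0]]}' 0 30
```

```text
time: 63.82
ee_pos: [411.6, 312.2, 25.2]
orientation: [[0.978, -0.21, 0.0], [-0.21, -0.978, 0.0], [0.0, -0.0, -1.0]]
wrist_force: [-0.2, 0.5, 0.7]
finger_gap: 51.3
finger_force: 0.0
time: 64.58
ee_pos: [411.5, 312.1, 25.3]
orientation: [[0.978, -0.21, 0.0], [-0.21, -0.978, 0.0], [0.0, -0.001, -1.0]]
wrist_force: [-1.3, -0.6, 6.3]
finger_gap: 23.7
finger_force: 29.6
```

```bash
python3 -m pendant '{"offset":[[0,0,0.2],[0,0,0.4],[0,0,0.5],[0,0,0.5]],"twist":[[0,0,0],[0,0,0],[0,0,0],[0,0,0]]}' >/dev/null; python3 -m pendant '{"offset":[[0.1284,-0.2694,0],[0.1284,-0.2694,0],[0.1284,-0.2694,0],[0.1284,-0.2694,0],[0.1284,-0.2694,0],[0.1284,-0.2694,0],[0.1284,-0.2694,0],[0.1284,-0.2694,0],[0.1284,-0.2694,0],[0.1284,-0.2694,0],[0.1284,-0.2694,0],[0.1284,-0.2694,0],[0.1284,-0.2694,0],[0.1284,-0.2694,0],[0.1284,-0.2694,0],[0.1284,-0.2694,0],[0.1284,-0.2694,0],[0,0,-0.3],[0,0,-0.3],[0,0,0]],"twist":[[0,0,-1],[0,0,-1],[0,0,-1],[0,0,-1],[0,0,-1],[0,0,-1],[0,0,-1],[0,0,-1],[0,0,-1],[0,0,-0.1],[0,0,0],[0,0,0],[0,0,0],[0,0,0],[0,0,0],[0,0,0],[0,0,0],[0,0,0],[0,0,0],[0,0,0]]}' ; python3 favg.py
```

```text
time: 67.58
ee_pos: [627.7, -146.1, 122.1]
orientation: [[0.087, -0.996, -0.005], [-0.996, -0.087, 0.0], [-0.001, 0.005, -1.0]]
wrist_force: [1.0, -0.1, 0.6]
finger_gap: 23.7
finger_force: 29.6
Favg [-0.1  -0.47  0.  ] [0.54 0.58 0.8 ] [ 630.1 -146.   125.9]
```

```bash
python3 -m pendant '{"offset":[[0,0,-0.2],[0,0,-0.17],[0,0,-0.1],[0,0,-0.06],[0,0,0],[0,0,0]],"twist":[[0,0,0],[0,0,0],[0,0,0],[0,0,0],[0,0,0],[0,0,0]]}' >/dev/null;python3 favg.py;  python3 -m pendant '{"offset":[[0,0,-0.03],[0,0,-0.03],[0,0,0],[0,0,0]],"twist":[[0,0,0],[0,0,0],[0,0,0],[0,0,0]]}' >/dev/null; python3 favg.py
```

```text
Favg [-0.19  0.15 -0.23] [0.6  0.67 0.51] [ 629.6 -146.1   72. ]
Favg [ 0.07  0.13 -0.5 ] [0.31 0.42 0.49] [ 629.6 -146.1   65.9]
```

```bash
python3 -m pendant '{"offset":[[0,0,0],[0,0,0],[0,0,0],[0,0,0],[0,0,0.1],[0,0,0.3],[0,0,0.4],[0,0,0.4],[-0.3,0,0],[-0.3,0,0],[-0.3,0,0],[0,0,0]],"twist":[[0,0,0],[0,0,0],[0,0,0],[0,0,0],[0,0,0],[0,0,0],[0,0,0],[0,0,0],[0,0,0],[0,0,0],[0,0,0],[0,0,0]]}' 0.6 
python3 -m pendant '{"offset":[[0,0,0],[0,0,0],[0,0,0]],"twist":[[0,0,0],[0,0,0],[0,0,0]]}' 0 ; python3 seat.py
```

```text
time: 71.53
ee_pos: [538.2, -146.2, 187.2]
orientation: [[0.088, -0.996, 0.001], [-0.996, -0.088, 0.0], [-0.0, -0.001, -1.0]]
wrist_force: [0.6, 0.3, 0.2]
finger_gap: 51.3
finger_force: 0.0
time: 71.9
ee_pos: [540.0, -146.1, 185.5]
orientation: [[0.088, -0.996, -0.0], [-0.996, -0.088, -0.0], [0.0, 0.0, -1.0]]
wrist_force: [-0.4, -0.1, -0.4]
finger_gap: 0.2
finger_force: 0.0
scene (616, 4.5) [304. 191.] [303.9 192.6] 18
scene (619.7, -36.2) [308.5 183.5] [308.8 185.2] 17
scene (626, -104) [315.5 171.6] [314.2 174.9] 35
scene (630, -145.7) [319.5 164.7] [320.1 166.3] 18
scene (622.7, -70) [312.1 176.1] [314.2 174.9] 35
top (616, 4.5) [337.9 187.9] [337.9 188.7] 9
top (619.7, -36.2) [348.7 190. ] [348.1 191.1] 8
top (626, -104) [366.9 193.4] [372.3 195.9] 50
top (630, -145.7) [378.1 195.5] [372.3 195.9] 50
top (622.7, -70) [357.8 190.7] [357.5 191. ] 8
```

All four caps are visible where they should be. Now to the knob at (622.8,-70.5).

```bash
python3 -m pendant '{"offset":[[0.2,0.19,0],[0.22,0.19,0],[0.22,0.19,0],[0.19,0.186,0],[0,0,-0.3],[0,0,-0.3],[0,0,-0.1],[0,0,0],[0,0,0]],"twist":[[0,0,0],[0,0,0],[0,0,0],[0,0,0],[0,0,0],[0,0,0],[0,0,0],[0,0,0],[0,0,0]]}' ; python3 favg.py
```

```text
time: 73.12
ee_pos: [623.5, -70.4, 117.1]
orientation: [[0.088, -0.996, 0.002], [-0.996, -0.088, -0.0], [0.0, -0.002, -1.0]]
wrist_force: [-0.5, 0.8, 1.1]
finger_gap: -0.2
finger_force: 0.0
Favg [-0.17 -0.03 -0.31] [0.34 0.4  0.33] [622.7 -70.5 116.1]
```

```bash
python3 -m pendant '{"offset":[[0,0,-0.06],[0,0,-0.05],[0,0,-0.05],[0,0,-0.05],[0,0,-0.05],[0,0,-0.05],[0,0,0],[0,0,0]],"twist":[[0,0,0],[0,0,0],[0,0,0],[0,0,0],[0,0,0],[0,0,0],[0,0,0],[0,0,0]]}' ; python3 favg.py
```

```text
time: 74.53
ee_pos: [622.5, -70.5, 84.8]
orientation: [[0.088, -0.996, -0.0], [-0.996, -0.088, -0.0], [0.0, 0.0, -1.0]]
wrist_force: [-1.5, 0.2, 2.7]
finger_gap: -0.2
finger_force: 1.5
Favg [-1.83  0.22  3.16] [0.56 0.26 0.44] [622.5 -70.5  84.8]
```

```bash
python3 -m pendant '{"offset":[[0,0,-0.02],[0,0,-0.02],[0,0,-0.01],[0,0,0],[0,0,0],[0,0,0]],"twist":[[0,0,0],[0,0,0],[0,0,0],[0,0,0],[0,0,0],[0,0,0]]}' ; python3 favg.py
```

```text
time: 75.68
ee_pos: [622.5, -70.5, 79.8]
orientation: [[0.088, -0.996, -0.0], [-0.996, -0.088, -0.0], [0.0, 0.0, -1.0]]
wrist_force: [-2.5, -0.2, 6.1]
finger_gap: -0.1
finger_force: 2.6
Favg [-3.14  0.16  4.99] [0.6  0.35 0.64] [622.5 -70.5  79.9]
```

```bash
python3 -m pendant '{"offset":[[0,0,-0.012],[0,0,0],[0,0,0],[0,0,0.02],[0,0,0.1],[0,0,0.3],[0,0,0.4],[0,0,0.3],[-0.4,0,0],[-0.4,0,0],[-0.4,0,0],[-0.4,0,0],[0,0,0],[0,0,0]],"twist":[[0,0,0],[0,0,0],[0,0,0],[0,0,0],[0,0,0],[0,0,0],[0,0,0],[0,0,0],[0,0,0],[0,0,0],[0,0,0],[0,0,0],[0,0,0],[0,0,0]]}'
python3 - <<'E'
from h import *
np.set_printoptions(precision=1,suppress=True)
P={};C={}
pts={"p76":(616,4.5),"p34":(619.7,-36.2),"m34":(625.8,-104.1),"m76":(629.6,-146.1),"knob":(622.8,-70.5)}
for n in("scene","top"):
    im,K,E=snap(n,n+"_fin.png"); h=cv2.cvtColor(im,cv2.COLOR_BGR2HSV); C[n]=(K,E); k,l,st,ce=cv2.connectedComponentsWithStats((im.max(2)<65).astype(np.uint8))
    for a,p in pts.items():
        c,s=min(((c,s[4]) for c,s in zip(ce[1:],st[1:]) if 5<s[4]<60),key=lambda t:np.linalg.norm(t[0]-px((*p,74),K,E))); P[n,a]=c
        print(n,a,"up",px((*p,96+6*(a=="knob")),K,E),"down",px((*p,72.5+6*(a=="knob")),K,E),"seen",c,s)
    u,v=px((425,14,16),K,E); m=cv2.inRange(h,(20,150,120),(35,255,255)); ys,xs=np.nonzero(m); k=(abs(xs-u)<30)&(abs(ys-v)<30); print("plug",u,v,k.sum(),xs[k].mean() if k.any() else 0,ys[k].mean() if k.any() else 0)
E
```

```text
time: 77.82
ee_pos: [463.5, -70.3, 191.3]
orientation: [[0.088, -0.996, 0.002], [-0.996, -0.088, 0.0], [-0.0, -0.002, -1.0]]
wrist_force: [0.7, -0.6, 0.3]
finger_gap: 0.1
finger_force: 0.0
scene p76 up [304. 191.] down [304.  196.5] seen [304.3 197.5] 17
scene p34 up [308.5 183.5] down [308.5 188.9] seen [308.9 190.1] 18
scene m34 up [315.5 171.6] down [315.4 177. ] seen [314.2 180. ] 32
scene m76 up [319.6 164.7] down [319.5 170. ] seen [320.1 171.3] 20
scene knob up [312.1 176. ] down [312.1 181.4] seen [314.2 180. ] 32
plug 356.42904454321837 228.97777382470554 29 345.3448275862069 232.06896551724137
top p76 up [337.9 187.9] down [337.6 191.9] seen [357.  194.7] 7
top p34 up [348.7 190. ] down [348.3 194. ] seen [357.  194.7] 7
top m34 up [366.9 193.4] down [366.4 197.4] seen [365.8 198. ] 10
top m76 up [378.2 195.6] down [377.6 199.6] seen [377.  200.2] 10
top knob up [358.  190.7] down [357.5 194.7] seen [357.  194.7] 7
plug 318.67752931949684 239.9491129296732 75 313.0133333333333 231.82666666666665
```

The tray is down and caught with all four vials. The plug has moved along with what must be the knocked dish; checking that it's still inside and that the elbow hasn't moved.

Run:
```python
from h import *
np.set_printoptions(precision=1,suppress=True)
for n,pc in(("scene",(345.3,232.1)),("top",(313,231.8))):
    im,K,E=snap(n); u0,v0=int(pc[0])-30,int(pc[1])-25; c=im[v0:v0+50,u0:u0+60]; g=c.max(2).astype(int)
    m=((g<185)&(g>60)).astype(np.uint8); m=cv2.morphologyEx(m,cv2.MORPH_OPEN,np.ones((2,2),np.uint8))
    k,l,st,ce=cv2.connectedComponentsWithStats(m); i=l[25,30]; i=i or 1+np.argmax(st[1:,4]); print(n,"dish blob bbox",st[i]+[u0,v0,0,0,0],"centre",st[i][:2]+st[i][2:4]/2+[u0,v0], "dish at",pt(*(st[i][:2]+st[i][2:4]/2+[u0,v0]),K,E,10)[:2],"plug at",pt(*pc,K,E,16)[:2])
a=cv2.imread("pics/scene_s.png").astype(int);b=snap("scene")[0].astype(int)
d=abs(a-b).max(2)[205:235,270:305]; print("elbow diff px>40:",(d>40).sum())
```

```text
scene dish blob bbox [ 315  207   60   50 2913] centre [345. 232.] dish at [454.7  36.8] plug at [452.   42.2]
top dish blob bbox [302 224  26  21 317] centre [315.  234.5] dish at [447.   35.6] plug at [452.   45.1]
elbow diff px>40: 11
```

Run:
```python
from h import *
for im in (cv2.imread("pics/scene_s.png"),snap("scene")[0]):
    h=cv2.cvtColor(im,cv2.COLOR_BGR2HSV)[200:235,270:310]; m=(h[...,1]>80)&(h[...,2]>60)&(h[...,0]>10)&(h[...,0]<30)
    ys,xs=np.nonzero(m); print(m.sum(),xs.mean()+270,ys.mean()+200,xs.min()+270)
    print("\n".join("".join("#" if x else "." for x in r) for r in m[5:28]))
```

```text
130 291.5846153846154 219.9923076923077 279
........................................
........................................
........................................
........................................
........................................
........................................
.....................##.................
....................#######.............
..........##........########............
.........######....######.##............
............###############.............
.................#...###.#..............
........................##..............
........................................
............................#...........
.................#..........##..........
................###........###..........
................##.........####.........
...............#####......####..........
................########.###.##.........
................###.#########.#.........
................####......##.#..........
.................##########.#...........
137 291.6569343065693 219.93430656934305 279
........................................
...........................
[... 174 characters left out ...]
...
.....................##.................
....................#######.............
..........##........########............
.........########..#########............
............###############.............
................##...###.#..............
.......................##...............
........................................
............................#...........
.................#.........###..........
................###........###..........
................##.........####.........
...............####.......#####.........
................########.###.##.........
................###.#########.#.........
................####......####..........
.................##########.#...........
```

Elbow unchanged, plug in the dish, tray latched. Handing in.

```bash
python3 -c "
from workcell import env
print(env.job_done())"
```

```text
the job is handed in; nothing more can be done
None
```

I handed the job in at about 78 s: the plug is in the dish (which got knocked a few centimetres, with the plug still inside), the elbow is screwed in with its barb straight back, all four vials are in the tray, and the tray is latched down; I didn't re-measure the beaker, petri dish, calibration weight and marker at the end, and the elbow's snugness is inferred from its depth and angle because the measured turning moment was only about 0.06 N m.

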